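# Put away the washing-up: brush out the utensil jar, refill it, and stand the boards away

### The arm

A 7-joint arm with a two-finger parallel gripper is mounted at the origin on the work surface. World frame = base frame: x ahead of the robot, y to its left, z up, the work surface at z = 0. Lengths are in m, angles in degrees, forces in N, time in s.
With the tool pointing down it reaches from about 0.425 to 0.875 m from the base axis. Payload 4.7 kg.
Tool frame: the origin (TCP) lies at the centre of the arm's flange, where the gripper is bolted on; the fingertips stand 182 mm ahead of it and the grasp point (between the pads) lies 164 mm ahead of it (env.grip_depth is the distance from the TCP to the grasp point, in m); z points along the fingers, y is the line along which they close (so a half turn about z gives the same grasp; the last joint's range is limited). The gripper opens to 87 mm and grips with 3 to 60 N. Pads are 19 mm wide; open, the fingers measure 117 mm over their backs; the gripper's body (75 mm by 190 mm) begins 51 mm behind the grasp point.
Start: joints at [66.01, 18.392, -4.016, 83.108, 1.295, 78.541, -3.26], TCP at [0.273, -0.59, 0.405] pointing down, gripper open.
Joint ranges: [-163.93, 163.93], [-17.29, 119.83], [-79.2, 71.16], [3.27, 140.29], [-89.18, 269.18], [5.43, 117.66], [-154.24, 154.24]. Speed limits (degrees/s): [147.25, 147.25, 180, 180, 180, 180, 180].

### API

Orientations are given as [roll, pitch, yaw] about the fixed x, y, z axes, in that order (R = Rz(yaw) Ry(pitch) Rx(roll)).
In Python, from cell import env gives the robot as it stands. The module is installed in compiled form; this text tells all that it offers.
- The arm moves only by the tool send_rows, never from a script. Its arguments are lists of equal length, an entry for each row: "xyz": the shift along the tool's x, y, z in m, a list of three; "rotation": the turn, a rotation vector about the tool's x, y, z in rad, a list of three; "jaw": the opening, from 0 (shut) to 1 (fully open). A call has 1 to 20 rows; each row shifts and turns the commanded pose from where the row before left it, along the tool's axes as they then stand; what a row does not reach is not made up. A row lasts 1/10 s, in which the tool goes at most 50 mm and 8.59 degrees, less where a joint would pass 70% of its speed; a pose out of reach is approached as far as the arm can. A call is refused whole if a number of a shift passes 0.05 or a number of a turn 0.15, either way. A call with a gripper value outside its range is refused whole. The fingers move at their own pace and stop on an object; "newtons" is the grip in N (left out, the last holds). Time passes only in rows, so rows that do not move let the fingers close. It gives the time, the measured TCP pose, the force, the opening and the grip force at its end, in the units of the state.
- env.get_obs(): the state, without advancing time (a new reading comes with each control period).
- env.read_camera(name): name is "scene" or "top"; returns a dict with "image" (384x512x3 uint8, blue, green, red), "fx", "fy", "cx", "cy" (pixels), "R" (3x3) and "t" (3): a world point X has camera coordinates R X + t. Camera axes: x right, y down, z forward; pixel columns grow to the right and rows downward; lengths in m; the calibration is good to about 2 mm. A picture is of the moment at which its call begins. There is no depth.
- env.sign_off(): hands the job in; it is judged then, once.
The state is a dict: "time_s": time; "qpos": joint angles; "joint_velocities": joint speeds; "effort": joint torques, N m; "tool_pos": TCP position; "tool_rot": TCP orientation; "force": force on the tool from outside, world axes, zero at the start; "wrist_torque": the same for the moment, N m; "grip_width": finger opening in m; "grasp_force": force on a finger pad.
Only numpy, scipy, OpenCV 4.12 (cv2) and the standard library are available. Lean on these libraries where they do the work, as an engineer would, in place of code of your own. Each camera call takes 0.05 s, during which the arm holds its last target. There are 200 camera calls.

### The job

First brush out the empty utensil jar: with the bottle brush upright, go right down to the jar's bottom and back up towards its mouth three times, then stand the brush head down in its holder again. Only after the brushing, put every wooden utensil from the drainer into the jar, handle down. Slide every board up out of the drying rack by its top edge and stand it upright and fully down in a slot of the board stand, roughly centred lengthwise; leave the jar and the stand upright, and do not knock over or push away the other things on the counter, tip the jar over or let a board fall flat.

Things in the scene. Friction and masses are not known exactly. Their poses are not given: they have to be found in the camera images.
- rack: Drying rack, fixed: white tray 260 x 196 mm, floor 12 mm up, x ends closed by lips 24 mm high. Origin under its centre, on the counter. 8 steel wire hoops (wire 7 mm, 78 mm high, 117 mm along x) stand 25 mm apart along y, leaving 7 slots 18 mm wide at y = -75, -50, .. 75 mm that run along x. Boards start in the slots at y = -75, -25, 25 or 75 mm.
- stand: Board stand, loose, 0.9 kg: dark wooden base 160 x 190 mm, 12 mm thick, with 8 dark wire hoops. Origin under its centre, on the counter. Hoops as on the rack (78 mm high, 117 mm long along x, 25 mm apart), leaving 7 slots 18 mm wide, at y = -75, -50, .. 75 mm; the slots run along x. Empty at the start.
- jar: White ceramic utensil jar, loose, 0.8 kg, round, upright, 92 mm outside diameter, 130 mm high, wall 5 mm (inner radius 41 mm), inner floor 8 mm up. Origin under its centre.
- holder: Brush holder, fixed: narrow steel cup 75 mm high, inner radius about 25 mm, 23 mm at the mouth, inner floor 8 mm up. Origin under its centre.
- brush: Bottle brush, 210 mm long, 0.09 kg, standing head down in its holder. Origin at the lower end of the bristle head; z runs along the brush to the handle's end. Bristle head: round, 30 mm across, z = 0 to 88 mm; handle: square wooden bar 16 x 16 mm (faces along x and y), z = 110 to 210 mm.
- drainer: Utensil drainer, fixed: narrow white plastic block 162 x 34 mm, 85 mm high, with three square wells 24 mm wide in a row along x at x = -46, 0, 46 mm, well floor 8 mm up. Origin under its centre.
- board0: Thin wooden breakfast board 220 mm long (x), 9 mm thick (y), 140 mm high (z), standing on its long edge in a slot of the rack; may be absent. Origin at the middle of its lower edge face, z up to its top edge.
- board1: Thin wooden breakfast board 200 mm long (x), 9 mm thick (y), 132 mm high (z), standing on its long edge in a slot of the rack; may be absent. Origin at the middle of its lower edge face, z up to its top edge.
- board2: Thin wooden breakfast board 210 mm long (x), 9 mm thick (y), 145 mm high (z), standing on its long edge in a slot of the rack; may be absent. Origin at the middle of its lower edge face, z up to its top edge.
- board3: Thin wooden breakfast board 190 mm long (x), 9 mm thick (y), 136 mm high (z), standing on its long edge in a slot of the rack; may be absent. Origin at the middle of its lower edge face, z up to its top edge.
- utensil0: Wooden square spatula, head 36 mm wide, 200 mm long, 0.05 kg, standing head up in a well of the drainer; may be absent. Origin at the centre of its foot (the handle's lower end), z along it to the head. Handle 12 x 12 mm up to z = 142 mm; flat head 10 mm thick (along y, its width along x) from z = 142 to 200 mm.
- utensil1: Wooden spoon with a round flat head 38 mm wide, 200 mm long, 0.05 kg, standing head up in a well of the drainer; may be absent. Origin at the centre of its foot (the handle's lower end), z along it to the head. Handle 12 x 12 mm up to z = 142 mm; flat head 10 mm thick (along y, its width along x) from z = 142 to 200 mm.
- utensil2: Wooden scraper, head 30 to 38 mm wide, 200 mm long, 0.05 kg, standing head up in a well of the drainer; may be absent. Origin at the centre of its foot (the handle's lower end), z along it to the head. Handle 12 x 12 mm up to z = 142 mm; flat head 10 mm thick (along y, its width along x) from z = 142 to 200 mm.
- mug: Bystander, loose: mug, 90 mm high, 80 mm across. Origin under its centre. Not to be disturbed.
- soap: Bystander, loose: washing-up liquid bottle, 150 mm high, 60 mm across. Origin under its centre. Not to be disturbed.
- mill: Bystander, loose: pepper mill, 120 mm high, 52 mm across. Origin under its centre. Not to be disturbed.
- tin: Bystander, loose: tea tin, 90 mm high, 68 mm across. Origin under its centre. Not to be disturbed.
Not all that is in view belongs to the job. Leave any purple look-alike of the utensil1 alone. There is more than one size of the brush; the job needs the smaller.

How it is judged:
By the outcome, as a careful person would: the job done as asked, in the order asked, and still so for the second after the job is handed in, with the robot touching nothing.
Of board0, board1, board2, board3 only 2 to 4 are there at a start; the rules pass over those that are not, and their reading is None.
Of utensil0, utensil1, utensil2 only 2 to 3 are there at a start; the rules pass over those that are not, and their reading is None.
At some moment in a run one of jar, stand may be knocked a few centimetres aside while the robot is not near it.
It also fails if it takes over 210 s, if anything falls off the work surface, if the arm or the gripper's body presses on something with over 40 N, if the wrist force passes 120 N, or if a joint passes its speed limit or range.

## Working session

There is one attempt and no reset: what is moved stays moved. The work goes in short steps, Python scripts to look and compute and a tool call to move; the robot and the scene stay as the last step left them, time stands still between calls to the robot, and variables do not carry over. Pictures are saved under pics/ and viewed, at most 14 in all, crops included, and the job is handed in when it is done.

Besides the shell and the picture viewer there is one more tool, called after ">>>" in YAML: its name, and indented under it one key for each argument. send_rows: Moves the arm, as the interface text tells. Its arguments: {"type":"object","properties":{"xyz":{"type":"array"},"rotation":{"type":"array"},"jaw":{"type":"array"},"newtons":{"type":"number"}},"required":["xyz","rotation","jaw"]}

```bash
mkdir -p pics; ls; python3 - <<'E'
from cell import env
import cv2,numpy as np
o=env.get_obs()
for k in("time_s","qpos","tool_pos","tool_rot","force","grip_width"):print(k,o[k])
for n in("scene","top"):
    c=env.read_camera(n);cv2.imwrite(f"pics/{n}0.png",cv2.resize(c["image"],None,fx=1.5,fy=1.5,interpolation=cv2.INTER_CUBIC))
    print(n,c["fx"],c["cx"],c["cy"],np.round(c["R"],4).tolist(),c["t"],"cam",-np.array(c["R"]).T@c["t"])
E
```

```text
pics
time_s 0.0
qpos [66.01021249 18.43885284 -4.01403692 83.1734399   1.29586233 78.54110353
 -3.25744249]
tool_pos [ 0.27249016 -0.58990604  0.40367615]
tool_rot [-1.79891886e+02  7.01899551e-03  2.48008227e+01]
force [-0.0536517  -0.91921213 -0.31650323]
grip_width 0.0870058879678441
scene 461.348822331064 258.81944675437967 190.92958640686393 [[-0.7297, 0.6837, -0.0086], [0.5156, 0.542, -0.6637], [-0.4491, -0.4887, -0.748]] [ 0.39021172 -0.27536807  1.67768397] cam [1.18012003 0.70236424 1.075508  ]
top 374.49098730365426 250.27427609986145 191.7723127530419 [[-0.0083, -0.9999, -0.0096], [-0.9965, 0.009, -0.0836], [0.0837, 0.0088, -0.9965]] [0.049822   0.55377378 0.99006827] cam [0.46938354 0.03606003 1.03332549]
```

View pics/scene0.png

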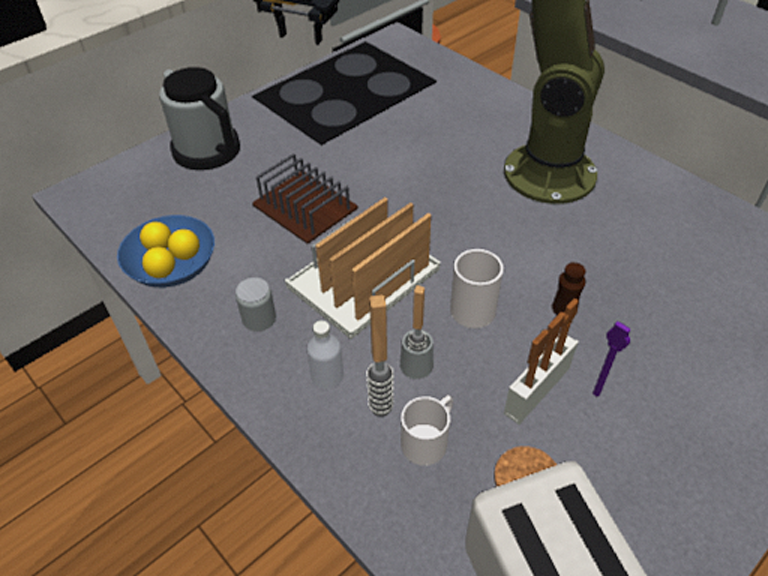

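View pics/top0.png

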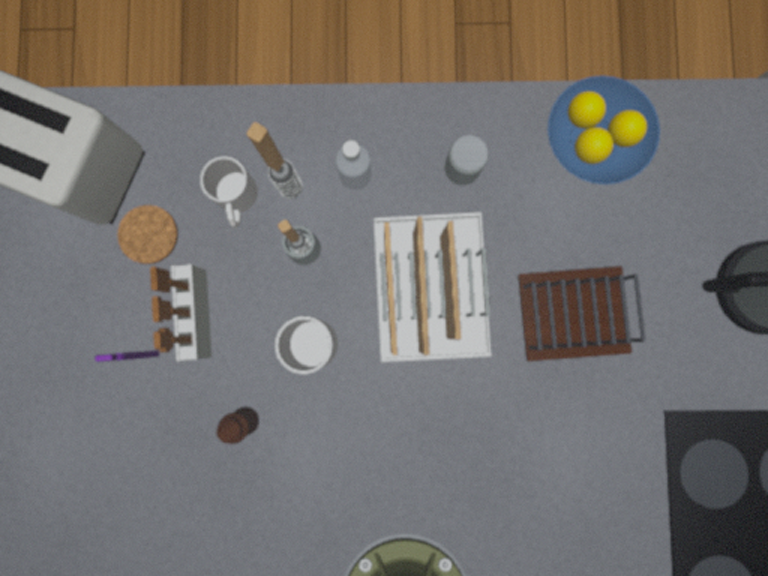

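Three boards and three utensils are present. There is a large brush (upper left) and a smaller one in the steel cup, plus the purple spoon. I'll enlarge the regions that matter.

```bash
cat > h.py <<'E'
from cell import env
import cv2,numpy as np
np.set_printoptions(precision=4,suppress=True)
def cam(n):
    c=env.read_camera(n);c["R"]=np.array(c["R"]);c["t"]=np.array(c["t"]);c["C"]=-c["R"].T@c["t"];return c
def ray(c,u,v):
    d=c["R"].T@np.array([(u-c["cx"])/c["fx"],(v-c["cy"])/c["fy"],1.]);return c["C"],d
def onz(c,u,v,z):
    C,d=ray(c,u,v);return C+d*(z-C[2])/d[2]
def proj(c,X):
    p=c["R"]@np.array(X,float)+c["t"];return np.array([c["fx"]*p[0]/p[2]+c["cx"],c["fy"]*p[1]/p[2]+c["cy"]])
def tri(c1,p1,c2,p2):
    A,a=ray(c1,*p1);B,b=ray(c2,*p2)
    s=np.linalg.lstsq(np.c_[a,-b],B-A,rcond=None)[0];P=A+a*s[0];Q=B+b*s[1]
    return (P+Q)/2,np.linalg.norm(P-Q)
def crop(c,u0,v0,w,h,k,f):
    cv2.imwrite(f,cv2.resize(c["image"][v0:v0+h,u0:u0+w],None,fx=k,fy=k,interpolation=cv2.INTER_CUBIC))
E
python3 - <<'E'
from h import *
t=cam("top");s=cam("scene")
crop(t,90,70,150,120,5,"pics/tA.png")
crop(t,240,130,200,120,4,"pics/tB.png")
crop(s,220,160,170,150,4,"pics/sA.png")
E
```

```text
(no output)
```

View pics/tA.png

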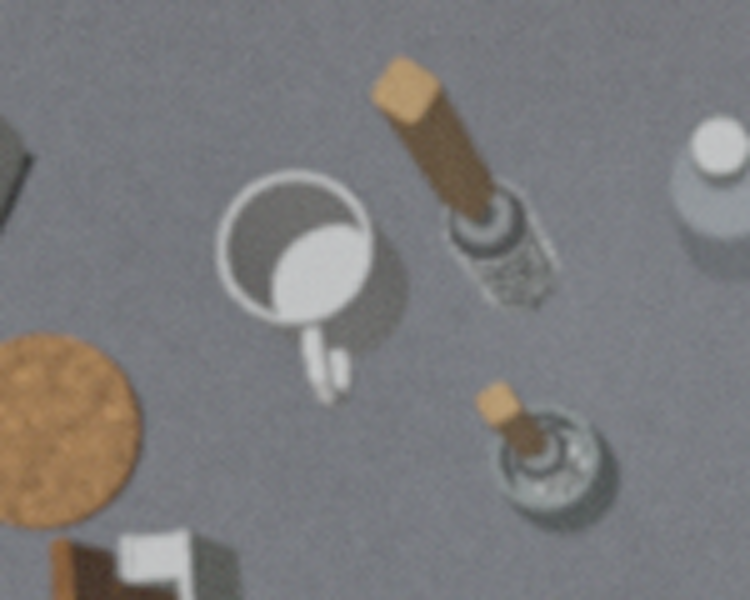

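View pics/tB.png

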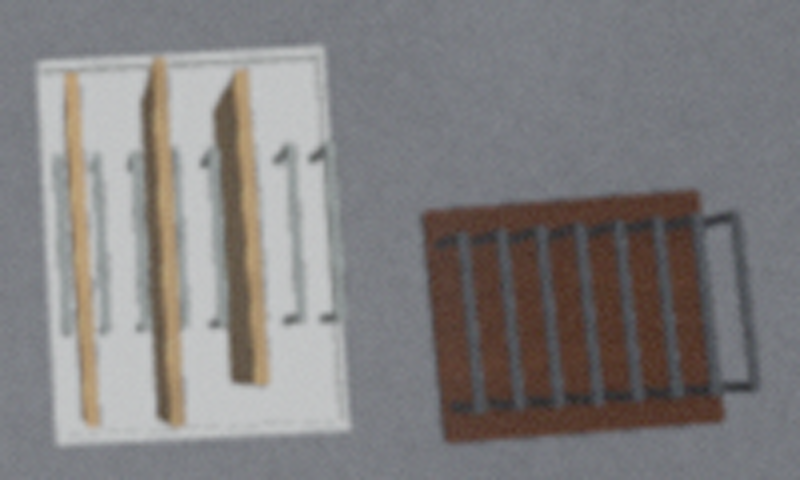

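View pics/sA.png

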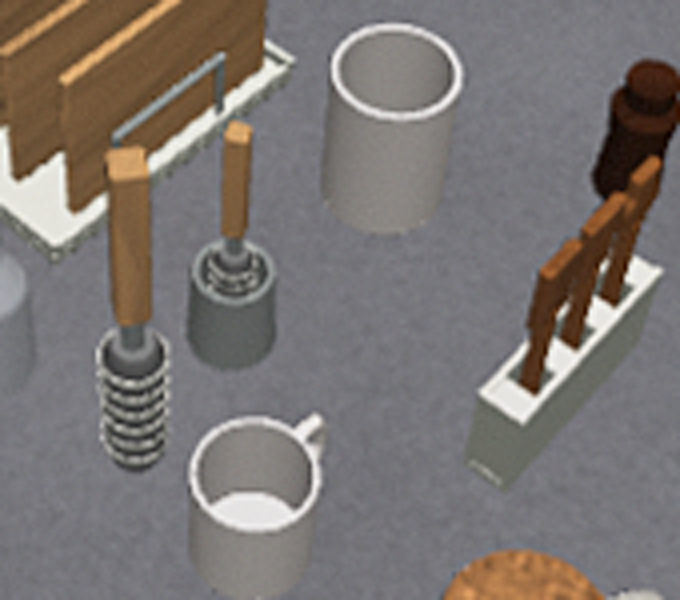

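Top crop: the big brush's handle end is at px (171,88) with no cup under it. The small brush's end is at (190,151), standing in the steel cup. The job's brush is the small one, thinner and in the holder. The purple spoon lies on the counter and stays there. The utensils are the three brown ones in the drainer. Next I measure.

```bash
cat >> h.py <<'E'
def mask(c,kind):
    hsv=cv2.cvtColor(cv2.GaussianBlur(c["image"],(3,3),0),cv2.COLOR_BGR2HSV)
    r={"woodtop":((8,70,140),(22,255,255)),"brown":((0,70,40),(11,255,110)),"white":((0,0,165),(180,40,255)),"utop":((4,120,90),(16,255,200))}[kind]
    return cv2.inRange(hsv,np.array(r[0]),np.array(r[1]))
def blobs(m,amin):
    n,l,st,ce=cv2.connectedComponentsWithStats(m)
    return [(l==i).astype(np.uint8) for i in range(1,n) if st[i,4]>=amin]
def rect(m,world):
    """minAreaRect in world xy of a blob's contour at height from fn"""
    ct=max(cv2.findContours(m,cv2.RETR_EXTERNAL,cv2.CHAIN_APPROX_NONE)[0],key=cv2.contourArea)[:,0]
    P=np.array([world(*p)[:2] for p in ct],np.float32);return cv2.minAreaRect(P)
def stand(t):
    b=[x for x in blobs(cv2.morphologyEx(mask(t,"brown"),cv2.MORPH_CLOSE,np.ones((7,7))),800)]
    return [rect(x,lambda u,v:onz(t,u,v,.012)) for x in b]
def jar(t):
    """rim circle: outer contour of the white ring, cast at z=.13"""
    out=[]
    m=mask(t,"white");
    for c in cv2.findContours(m,cv2.RETR_EXTERNAL,cv2.CHAIN_APPROX_NONE)[0]:
        if cv2.contourArea(c)>300:
            P=np.array([onz(t,*p,.13)[:2] for p in c[:,0]],np.float32);o,r=cv2.minEnclosingCircle(P)
            if .035<r<.065:out.append((np.array(o),r,len(c)))
    return out
E
python3 - <<'E'
from h import *
t=cam("top");s=cam("scene")
print("brush",tri(t,(189.6,150.6),s,(279.5,192.5)));print("big",tri(t,(171,88),s,(252,199.5)))
print("jar rim tri",tri(t,(203,230),s,(318.8,177.5)),jar(t))
print("stand",stand(t))
for b in blobs(mask(t,"woodtop"),15):
    v,u=np.nonzero(b);o=rect(b,lambda u,v:onz(t,u,v,.15));print("wood",u.mean(),v.mean(),len(u),o,[onz(t,u[v==v.min()].mean(),v.min(),.152)[:2],onz(t,u[v==v.max()].mean(),v.max(),.152)[:2]])
for b in blobs(mask(t,"utop"),15):
    v,u=np.nonzero(b);print("ut",u.mean(),v.mean(),len(u))
# rack corners from crop B (white tray floor level)
for p in((38,62),(323,46),(350,430),(57,445)): print("rackc",onz(t,240+p[0]/4,130+p[1]/4,.024))
for p in((497,455),(548,405),(600,455),(548,508)): print("holder",onz(t,90+p[0]/5,70+p[1]/5,.075))
for p in((172,265),(192,265),(176,360),(197,360)): print("drain",onz(t,p[0]/1.5,p[1]/1.5,.085))
print("holder tri",tri(t,(199.6,161),s,(220+232/4,160+275/4)))
E
```

```text
brush (array([0.6302, 0.1781, 0.2143]), np.float64(0.002408706571246954))
big (array([0.7423, 0.2018, 0.2981]), np.float64(0.0019816680011601464))
jar rim tri (array([0.4531, 0.1601, 0.1249]), np.float64(0.002685798240799742)) [(array([0.4553, 0.1613]), 0.04559604451060295, 106)]
stand [((0.505907416343689, -0.31348466873168945), (0.15471848845481873, 0.18401318788528442), 4.113661289215088)]
wood 177.59480812641084 27.679458239277654 886 ((0.9515292644500732, 0.21873600780963898), (0.043692175298929214, 0.1436355710029602), 85.24044036865234) [array([1.0208, 0.2149]), array([0.8802, 0.2322])]
wood 276.1735537190083 25.93595041322314 484 ((0.9509300589561462, -0.02329910919070244), (0.13687746226787567, 0.023885874077677727), 3.1950273513793945) [array([ 1.0174, -0.021 ]), array([ 0.882 , -0.0252])]
wood 297.29245283018867 29.556603773584907 212 ((0.9501746892929077, -0.07496332377195358), (0.13575981557369232, 0.012294556014239788), 1.5105109214782715) [array([ 1.0167, -0.0727]), array([ 0.8814, -0.0739])]
wood 244.343347639485 38.21888412017167 466 ((0.9336984157562256, 0.056089397
[... 3145 characters left out ...]
.491140513772827 25848
ut 95.08064516129032 146.79032258064515 62
ut 84.07692307692308 153.6153846153846 52
ut 95.71875 159.578125 64
ut 102.8780487804878 185.09756097560975 41
ut 103.97560975609755 205.65853658536585 41
ut 105.03448275862068 226.3448275862069 29
rackc [0.6811 0.0461 0.024 ]
rackc [ 0.6901 -0.1486  0.024 ]
rackc [ 0.4296 -0.1603  0.024 ]
rackc [0.4212 0.0355 0.024 ]
holder [0.6313 0.2016 0.075 ]
holder [0.6572 0.1752 0.075 ]
holder [0.6307 0.1482 0.075 ]
holder [0.6033 0.175  0.075 ]
drain [0.5909 0.3912 0.085 ]
drain [0.5906 0.3569 0.085 ]
drain [0.43   0.3808 0.085 ]
drain [0.4297 0.3454 0.085 ]
holder tri (array([0.6314, 0.1778, 0.0655]), np.float64(0.003622493838829942))
```

```bash
cat > go.py <<'E'
import sys,numpy as np
from cell import env
from scipy.spatial.transform import Rotation as R
# go.py x y z yaw : tool-frame shift from here to a target, and yaw change (tool z rad)
o=env.get_obs();a=R.from_euler("xyz",o["tool_rot"],degrees=True)
x=np.array([float(v) for v in sys.argv[1:4]]);yaw=float(sys.argv[4])
b=R.from_euler("xyz",[180,0,yaw],degrees=True)
print("t",round(o["time_s"],2),"pos",np.round(o["tool_pos"],4),"rot",np.round(o["tool_rot"],2),"w",round(o["grip_width"],4),"gf",np.round(o["grasp_force"],1),"F",np.round(o["force"],1))
print("shift",np.round(a.inv().apply(x-o["tool_pos"]),4),"shift in target frame",np.round(b.inv().apply(x-o["tool_pos"]),4),"rotvec",np.round((a.inv()*b).as_rotvec(),4))
E
python3 go.py 0.631 0.1775 0.43 30
```

```text
t 0.3 pos [ 0.2726 -0.59    0.4044] rot [-179.97    0.     24.8 ] w 0.0871 gf 0.0 F [-0.8  0.1  0.8]
shift [ 0.6473 -0.5464 -0.0253] shift in target frame [ 0.6942 -0.4855 -0.0256] rotvec [-0.0006  0.     -0.0908]
```

>>> send_rows:
  xyz:
    - [0,0,-0.005]
    - [0.02,-0.015,-0.01]
    - [0.034,-0.029,-0.01]
    - [0.034,-0.029,0]
    - [0.034,-0.029,0]
    - [0.034,-0.029,0]
    - [0.034,-0.029,0]
    - [0.034,-0.029,0]
    - [0.034,-0.029,0]
    - [0.034,-0.029,0]
    - [0.034,-0.029,0]
    - [0.034,-0.029,0]
    - [0.034,-0.029,0]
    - [0.034,-0.029,0]
    - [0.034,-0.029,0]
    - [0.034,-0.029,0]
    - [0.034,-0.029,0]
    - [0.034,-0.029,0]
    - [0.034,-0.029,0]
    - [0.034,-0.02,0]
  rotation:
    - [0,0,0]
    - [0,0,0]
    - [0,0,0]
    - [0,0,0]
    - [0,0,0]
    - [0,0,0]
    - [0,0,0]
    - [0,0,0]
    - [0,0,0]
    - [0,0,0]
    - [0,0,0]
    - [0,0,0]
    - [0,0,0]
    - [0,0,0]
    - [0,0,0]
    - [0,0,0]
    - [0,0,0]
    - [0,0,0]
    - [0,0,0]
    - [0,0,0]
  jaw: [0.6,0.6,0.6,0.6,0.6,0.6,0.6,0.6,0.6,0.6,0.6,0.6,0.6,0.6,0.6,0.6,0.6,0.6,0.6,0.6]
  newtons: 25

```text
time_s: 2.3
tool_pos: [0.625, 0.1571, 0.4305]
tool_rot: [-180.0, -0.1, 24.9]
force: [0.7, -0.3, 0.8]
grip_width: 0.0524
grasp_force: 0.0
```

```bash
python3 go.py 0.631 0.1775 0.43 30
```

```text
t 2.3 pos [0.625  0.1571 0.4305] rot [-1.7998e+02 -6.0000e-02  2.4890e+01] w 0.0524 gf 0.0 F [ 0.7 -0.3  0.8]
shift [ 0.0141 -0.0159  0.0006] shift in target frame [ 0.0154 -0.0146  0.0005] rotvec [-0.0002 -0.001  -0.0892]
```

>>> send_rows:
  xyz:
    - [0.0145,-0.017,0]
    - [0,0,0]
    - [0,0,0]
  rotation:
    - [0,0,0]
    - [0,0,-0.089]
    - [0,0,0]
  jaw: [0.6,0.6,0.6]

```text
time_s: 2.6
tool_pos: [0.6309, 0.1769, 0.4297]
tool_rot: [-180.0, 0.0, 30.0]
force: [-0.6, -0.6, 0.1]
grip_width: 0.0522
grasp_force: 0.0
```

```bash
python3 go.py 0.631 0.1775 0.342 30; python3 - <<'E'
from h import *
s=cam("scene");crop(s,210,60,150,150,4,"pics/s1.png")
print(proj(s,(.631,.1775,.217)))
E
```

```text
t 2.6 pos [0.6309 0.1769 0.4297] rot [-179.97    0.     30.02] w 0.0522 gf 0.0 F [-0.6 -0.6  0.1]
shift [ 0.0004 -0.0004  0.0877] shift in target frame [ 0.0003 -0.0005  0.0877] rotvec [-0.0006  0.0001  0.0003]
[278.658  191.8018]
```

View pics/s1.png

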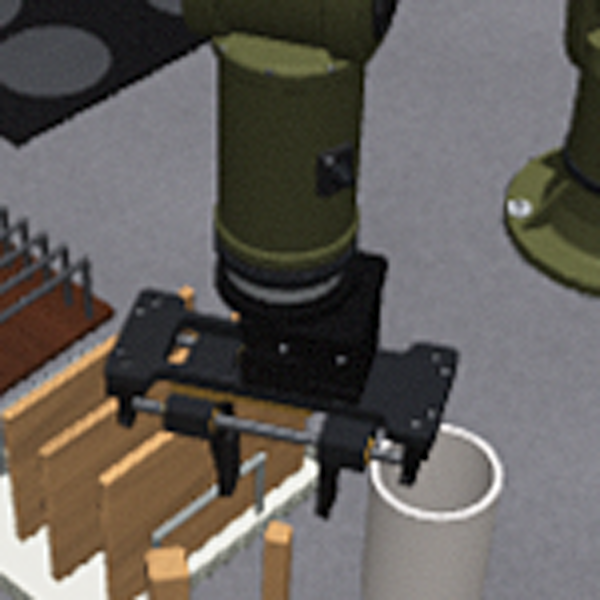

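The fingers straddle the small brush handle at crop (278,530). Descend and grip.

>>> send_rows:
  xyz:
    - [0,0,0.02]
    - [0,0,0.03]
    - [0,0,0.025]
    - [0,0,0.013]
    - [0,0,0]
    - [0,0,0]
    - [0,0,0]
    - [0,0,0]
    - [0,0,0]
    - [0,0,0]
  rotation:
    - [0,0,0]
    - [0,0,0]
    - [0,0,0]
    - [0,0,0]
    - [0,0,0]
    - [0,0,0]
    - [0,0,0]
    - [0,0,0]
    - [0,0,0]
    - [0,0,0]
  jaw: [0.6,0.6,0.6,0.6,0.6,0.1,0.1,0.1,0.1,0.1]
  newtons: 30

```text
time_s: 3.65
tool_pos: [0.631, 0.1759, 0.3422]
tool_rot: [180.0, -0.0, 29.9]
force: [-0.5, 0.0, 0.6]
grip_width: 0.0201
grasp_force: 0.1
```

```bash
python3 go.py 0.4553 0.1613 0.50 30;python3 -c "
from h import *
print(jar(cam('top')))"
```

```text
t 3.65 pos [0.631  0.1759 0.3422] rot [ 1.7998e+02 -4.0000e-02  2.9900e+01] w 0.0201 gf 0.1 F [-0.5  0.   0.6]
shift [-0.1595 -0.0748 -0.1579] shift in target frame [-0.1594 -0.0752 -0.1578] rotvec [ 0.0003 -0.0006 -0.0018]
[]
```

>>> send_rows:
  xyz:
    - [0,0,0]
    - [0,0,0]
    - [0,0,-0.01]
    - [0,0,-0.03]
    - [0,0,-0.035]
    - [0,0,-0.035]
    - [0,0,-0.03]
    - [0,0,-0.015]
  rotation:
    - [0,0,0]
    - [0,0,0]
    - [0,0,0]
    - [0,0,0]
    - [0,0,0]
    - [0,0,0]
    - [0,0,0]
    - [0,0,0]
  jaw: [0.1,0.1,0.1,0.1,0.1,0.1,0.1,0.1]
  newtons: 30

```text
time_s: 4.5
tool_pos: [0.6308, 0.1762, 0.5006]
tool_rot: [179.9, -0.3, 29.9]
force: [-0.4, 0.4, -0.3]
grip_width: 0.0159
grasp_force: 30.0
```

```bash
python3 go.py 0.4553 0.1613 0.497 30;python3 - <<'E'
from h import *
t=cam('top');print(jar(t))
s=cam("scene");crop(s,210,80,170,150,4,"pics/s2.png")
E
```

```text
t 4.5 pos [0.6308 0.1762 0.5006] rot [179.94  -0.26  29.9 ] w 0.0159 gf 30.0 F [-0.4  0.4 -0.3]
shift [-0.1596 -0.0746  0.0028] shift in target frame [-0.1595 -0.0748  0.0036] rotvec [ 0.0011 -0.0045 -0.0017]
[(array([0.4896, 0.3533]), 0.05897308140993118, 160)]
```

View pics/s2.png

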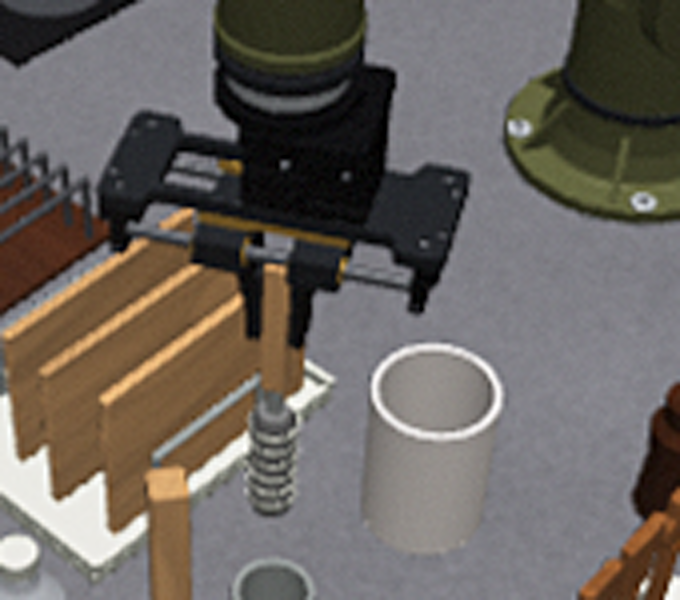

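>>> send_rows:
  xyz:
    - [-0.01,-0.005,0]
    - [-0.02,-0.0093,0]
    - [-0.025,-0.0117,0]
    - [-0.025,-0.0117,0]
    - [-0.025,-0.0117,0]
    - [-0.025,-0.0117,0]
    - [-0.02,-0.0093,0]
    - [-0.0095,-0.0046,0]
    - [0,0,0]
    - [0,0,0]
  rotation:
    - [0,0,0]
    - [0,0,0]
    - [0,0,0]
    - [0,0,0]
    - [0,0,0]
    - [0,0,0]
    - [0,0,0]
    - [0,0,0]
    - [0,0,0]
    - [0,0,0]
  jaw: [0.1,0.1,0.1,0.1,0.1,0.1,0.1,0.1,0.1,0.1]

```text
time_s: 5.6
tool_pos: [0.4558, 0.161, 0.4962]
tool_rot: [180.0, 0.0, 29.9]
force: [0.1, 0.3, -0.9]
grip_width: 0.0159
grasp_force: 30.0
```

```bash
python3 go.py 0.4553 0.1613 0.3425 30
```

```text
t 5.6 pos [0.4558 0.161  0.4962] rot [1.7999e+02 1.0000e-02 2.9860e+01] w 0.0159 gf 30.0 F [ 0.1  0.3 -0.9]
shift [-0.0003 -0.0005  0.1537] shift in target frame [-0.0003 -0.0005  0.1537] rotvec [ 0.0001  0.0001 -0.0024]
```

>>> send_rows:
  xyz:
    - [0,0,0.015]
    - [0,0,0.03]
    - [0,0,0.035]
    - [0,0,0.035]
    - [0,0,0.025]
    - [0,0,0.011]
    - [0,0,0.0025]
    - [0,0,0]
    - [0,0,0]
  rotation:
    - [0,0,0]
    - [0,0,0]
    - [0,0,0]
    - [0,0,0]
    - [0,0,0]
    - [0,0,0]
    - [0,0,0]
    - [0,0,0]
    - [0,0,0]
  jaw: [0.1,0.1,0.1,0.1,0.1,0.1,0.1,0.1,0.1]

```text
time_s: 6.5
tool_pos: [0.4557, 0.1615, 0.344]
tool_rot: [180.0, -0.1, 29.9]
force: [0.1, -0.5, -0.1]
grip_width: 0.0157
grasp_force: 30.0
```

>>> send_rows:
  xyz:
    - [0,0,0.0015]
    - [0,0,0.001]
    - [0,0,0]
  rotation:
    - [0,0,0]
    - [0,0,0]
    - [0,0,0]
  jaw: [0.1,0.1,0.1]

```text
time_s: 6.8
tool_pos: [0.4555, 0.1615, 0.3415]
tool_rot: [180.0, -0.1, 29.9]
force: [-0.5, -0.7, 1.9]
grip_width: 0.0159
grasp_force: 30.0
```

>>> send_rows:
  xyz:
    - [0,0,-0.015]
    - [0,0,-0.035]
    - [0,0,-0.035]
    - [0,0,-0.015]
    - [0,0,0]
    - [0,0,0.015]
    - [0,0,0.035]
    - [0,0,0.035]
    - [0,0,0.015]
    - [0,0,0.0005]
    - [0,0,0]
    - [0,0,-0.015]
    - [0,0,-0.035]
    - [0,0,-0.035]
    - [0,0,-0.015]
    - [0,0,0]
    - [0,0,0.015]
    - [0,0,0.035]
    - [0,0,0.035]
    - [0,0,0.015]
  rotation:
    - [0,0,0]
    - [0,0,0]
    - [0,0,0]
    - [0,0,0]
    - [0,0,0]
    - [0,0,0]
    - [0,0,0]
    - [0,0,0]
    - [0,0,0]
    - [0,0,0]
    - [0,0,0]
    - [0,0,0]
    - [0,0,0]
    - [0,0,0]
    - [0,0,0]
    - [0,0,0]
    - [0,0,0]
    - [0,0,0]
    - [0,0,0]
    - [0,0,0]
  jaw: [0.1,0.1,0.1,0.1,0.1,0.1,0.1,0.1,0.1,0.1,0.1,0.1,0.1,0.1,0.1,0.1,0.1,0.1,0.1,0.1]

```text
time_s: 8.8
tool_pos: [0.4532, 0.1605, 0.3348]
tool_rot: [-179.9, 0.4, 29.9]
force: [-3.2, -0.4, 41.0]
grip_width: 0.016
grasp_force: 30.0
```

>>> send_rows:
  xyz:
    - [0,0,0.0005]
    - [0,0,0]
    - [0,0,-0.015]
    - [0,0,-0.035]
    - [0,0,-0.035]
    - [0,0,-0.015]
    - [0,0,0]
    - [0,0,0.015]
    - [0,0,0.035]
    - [0,0,0.035]
    - [0,0,0.015]
    - [0,0,0.0005]
    - [0,0,0]
    - [0,0,0]
  rotation:
    - [0,0,0]
    - [0,0,0]
    - [0,0,0]
    - [0,0,0]
    - [0,0,0]
    - [0,0,0]
    - [0,0,0]
    - [0,0,0]
    - [0,0,0]
    - [0,0,0]
    - [0,0,0]
    - [0,0,0]
    - [0,0,0]
    - [0,0,0]
  jaw: [0.1,0.1,0.1,0.1,0.1,0.1,0.1,0.1,0.1,0.1,0.1,0.1,0.1,0.1]

```text
time_s: 10.2
tool_pos: [0.4546, 0.1611, 0.3376]
tool_rot: [-180.0, 0.1, 29.9]
force: [0.1, -0.1, -1.3]
grip_width: 0.0158
grasp_force: 30.0
```

>>> send_rows:
  xyz:
    - [0,0,-0.01]
    - [0,0,-0.03]
    - [0,0,-0.035]
    - [0,0,-0.035]
    - [0,0,-0.03]
    - [0,0,-0.02]
    - [0,0,0]
    - [0,0,0]
  rotation:
    - [0,0,0]
    - [0,0,0]
    - [0,0,0]
    - [0,0,0]
    - [0,0,0]
    - [0,0,0]
    - [0,0,0]
    - [0,0,0]
  jaw: [0.1,0.1,0.1,0.1,0.1,0.1,0.1,0.1]

```text
time_s: 11.0
tool_pos: [0.4551, 0.1614, 0.4993]
tool_rot: [180.0, -0.0, 29.9]
force: [-0.1, -0.1, -1.6]
grip_width: 0.0157
grasp_force: 30.0
```

```bash
python3 go.py 0.631 0.1755 0.497 30;python3 - <<'E'
from h import *
s=cam("scene");crop(s,250,80,170,150,4,"pics/s3.png")
o=env.get_obs()["tool_pos"]
for d in (.164,.29,.33): print(proj(s,o-[0,0,d]),(proj(s,o-[0,0,d])-[250,80])*4)
E
```

```text
t 11.0 pos [0.4551 0.1614 0.4993] rot [ 1.7996e+02 -3.0000e-02  2.9900e+01] w 0.0157 gf 30.0 F [-0.1 -0.1 -1.6]
shift [0.1595 0.0755 0.0024] shift in target frame [0.1594 0.0758 0.0023] rotvec [ 0.0006 -0.0005 -0.0017]
[325.5716 120.2538] [302.2865 161.0151]
[320.8968 156.7749] [283.5874 307.0997]
[319.558  167.2342] [278.2321 348.9366]
```

View pics/s3.png

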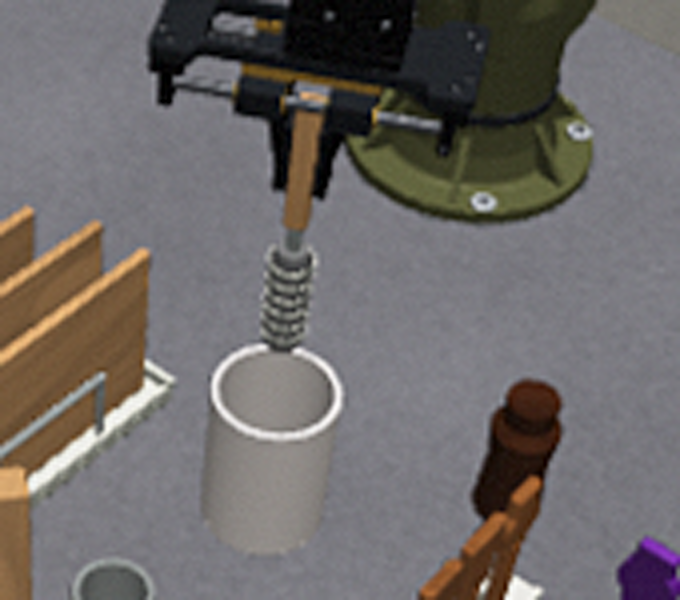

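>>> send_rows:
  xyz:
    - [0.01,0.005,0]
    - [0.02,0.0093,0]
    - [0.025,0.0117,0]
    - [0.025,0.0117,0]
    - [0.025,0.0117,0]
    - [0.025,0.0117,0]
    - [0.02,0.0093,0]
    - [0.0095,0.005,0]
    - [0,0,0]
    - [0,0,0]
  rotation:
    - [0,0,0]
    - [0,0,0]
    - [0,0,0]
    - [0,0,0]
    - [0,0,0]
    - [0,0,0]
    - [0,0,0]
    - [0,0,0]
    - [0,0,0]
    - [0,0,0]
  jaw: [0.1,0.1,0.1,0.1,0.1,0.1,0.1,0.1,0.1,0.1]

```text
time_s: 12.05
tool_pos: [0.6304, 0.1758, 0.4986]
tool_rot: [-180.0, 0.1, 29.9]
force: [0.3, 0.6, -1.5]
grip_width: 0.016
grasp_force: 30.0
```

```bash
python3 go.py 0.631 0.1755 0.343 30
```

```text
t 12.05 pos [0.6304 0.1758 0.4986] rot [-1.7996e+02  1.0000e-01  2.9950e+01] w 0.016 gf 30.0 F [ 0.3  0.6 -1.5]
shift [0.0007 0.0007 0.1556] shift in target frame [0.0004 0.0006 0.1556] rotvec [-0.0007  0.0017 -0.0009]
```

>>> send_rows:
  xyz:
    - [0,0,0.015]
    - [0,0,0.03]
    - [0,0,0.03]
    - [0,0,0.03]
    - [0,0,0.025]
    - [0,0,0.015]
    - [0,0,0.01]
    - [0,0,0.003]
    - [0,0,0]
    - [0,0,0]
  rotation:
    - [0,0,0]
    - [0,0,0]
    - [0,0,0]
    - [0,0,0]
    - [0,0,0]
    - [0,0,0]
    - [0,0,0]
    - [0,0,0]
    - [0,0,0]
    - [0,0,0]
  jaw: [0.1,0.1,0.1,0.1,0.1,0.1,0.1,0.1,0.1,0.1]

```text
time_s: 13.05
tool_pos: [0.6314, 0.1756, 0.3424]
tool_rot: [180.0, -0.1, 29.9]
force: [-0.6, -0.2, -0.6]
grip_width: 0.0159
grasp_force: 30.0
```

>>> send_rows:
  xyz:
    - [0,0,0.002]
    - [0,0,0.002]
    - [0,0,0]
    - [0,0,0]
    - [0,0,0]
    - [0,0,0]
    - [0,0,-0.01]
    - [0,0,-0.03]
    - [0,0,-0.03]
    - [0,0,-0.03]
    - [0,0,-0.012]
    - [0,0,0]
  rotation:
    - [0,0,0]
    - [0,0,0]
    - [0,0,0]
    - [0,0,0]
    - [0,0,0]
    - [0,0,0]
    - [0,0,0]
    - [0,0,0]
    - [0,0,0]
    - [0,0,0]
    - [0,0,0]
    - [0,0,0]
  jaw: [0.1,0.1,0.1,0.45,0.45,0.45,0.45,0.45,0.45,0.45,0.45,0.45]

```text
time_s: 14.25
tool_pos: [0.6313, 0.176, 0.4517]
tool_rot: [179.9, -0.2, 29.9]
force: [-0.0, 0.3, 0.2]
grip_width: 0.0393
grasp_force: 0.0
```

```bash
python3 go.py 0.605 0.19 0.45 0;python3 - <<'E'
from h import *
t=cam("top");s=cam("scene");print(jar(t))
a=t["image"][110:260,60:230];b=s["image"][150:300,250:420]
f=lambda i:cv2.resize(i,None,fx=2.3,fy=2.3,interpolation=cv2.INTER_CUBIC)
cv2.imwrite("pics/u.png",np.hstack([f(a),f(b)]));print(f(a).shape)
E
```

```text
t 14.25 pos [0.6313 0.176  0.4517] rot [179.93  -0.23  29.9 ] w 0.0393 gf 0.0 F [-0.   0.3  0.2]
shift [-0.0158 -0.0253  0.0016] shift in target frame [-0.0263 -0.014   0.0017] rotvec [ 1.000e-04 -4.200e-03  5.219e-01]
[]
(345, 391, 3)
```

View pics/u.png

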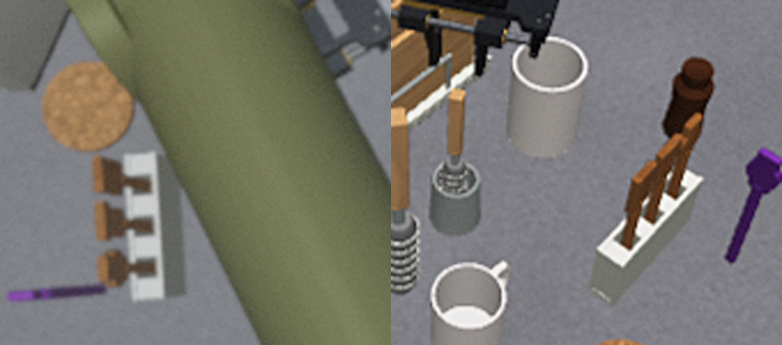

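```bash
python3 - <<'E'
from h import *
t=cam("top");im=t["image"]
for v in (182,185,188,203,206,209,224,227,230): print(v,im[v,98:122].sum(1).tolist())
m=mask(t,"utop")
for b in blobs(m,15):
    v,u=np.nonzero(b)
    if 95<u.mean()<112 and v.mean()>175:
        print(u.min(),u.max(),v.min(),v.max(),onz(t,u.mean(),v.mean(),.208)[:2],onz(t,u.mean(),v.min()-.5,.208)[0],onz(t,u.mean(),v.max()+.5,.208)[0])
E
```

```text
182 [393, 379, 339, 313, 314, 291, 227, 197, 181, 186, 170, 181, 192, 192, 249, 382, 516, 573, 577, 606, 614, 615, 614, 614]
185 [398, 382, 359, 317, 299, 290, 255, 199, 179, 194, 189, 188, 183, 192, 223, 310, 434, 536, 551, 577, 566, 556, 540, 532]
188 [393, 381, 362, 316, 320, 324, 281, 211, 192, 189, 185, 192, 183, 201, 214, 212, 188, 204, 190, 199, 180, 202, 214, 215]
203 [394, 396, 393, 370, 331, 338, 324, 278, 216, 209, 202, 195, 197, 195, 208, 239, 358, 497, 577, 571, 556, 554, 537, 535]
206 [404, 403, 383, 352, 338, 314, 322, 275, 209, 191, 193, 205, 193, 170, 199, 219, 234, 227, 235, 226, 211, 215, 205, 197]
209 [396, 395, 403, 376, 346, 334, 318, 307, 228, 199, 208, 212, 218, 187, 204, 195, 213, 282, 334, 320, 262, 212, 210, 209]
224 [394, 394, 390, 385, 367, 331, 349, 323, 297, 227, 198, 204, 217, 196, 190, 201, 217, 264, 333, 388, 368, 273, 228, 227]
227 [405, 398, 396, 385, 371, 343, 336, 335, 315, 230, 200, 200, 203, 213, 217, 206, 219, 228, 205, 211, 210, 197, 206, 189]
230 [393, 389, 400, 403, 381, 344, 334, 337, 305, 217, 197, 195, 193, 203, 195, 198, 208, 281, 447, 549, 561, 469, 379, 365]
101 105 179 192 [0.5558 0.3704] 0.5713140931057132 0.5400273439185737
103 105 199 212 [0.5108 0.3674] 0.5266625810148411 0.4956564491815679
104 106 222 231 [0.4655 0.364 ] 0.4758068342473963 0.4538673091732832
```

```bash
python3 go.py 0.5558 0.3715 0.43 4
```

```text
t 14.4 pos [0.6309 0.1752 0.4474] rot [-1.7998e+02  1.5000e-01  2.9900e+01] w 0.0392 gf 0.0 F [-0.3 -0.2 -0.1]
shift [ 0.0328 -0.2076  0.0174] shift in target frame [-0.0612 -0.2011  0.0174] rotvec [2.00e-04 2.70e-03 4.52e-01]
```

>>> send_rows:
  xyz:
    - [0,0,0]
    - [0,0,0]
    - [0,0,0]
    - [0,0,0]
    - [-0.0062,-0.0201,0.002]
    - [-0.01,-0.033,0.004]
    - [-0.0125,-0.041,0.004]
    - [-0.0125,-0.041,0.004]
    - [-0.01,-0.033,0.003]
    - [-0.0062,-0.0201,0]
    - [-0.0038,-0.0119,0]
    - [0,0,0]
    - [0,0,0]
  rotation:
    - [0,0,0.113]
    - [0,0,0.113]
    - [0,0,0.113]
    - [0,0,0.113]
    - [0,0,0]
    - [0,0,0]
    - [0,0,0]
    - [0,0,0]
    - [0,0,0]
    - [0,0,0]
    - [0,0,0]
    - [0,0,0]
    - [0,0,0]
  jaw: [0.45,0.45,0.45,0.45,0.45,0.45,0.45,0.45,0.45,0.45,0.45,0.45,0.45]

```text
time_s: 15.7
tool_pos: [0.5569, 0.3696, 0.4314]
tool_rot: [179.9, 0.0, 3.9]
force: [-0.1, -0.7, 0.3]
grip_width: 0.039
grasp_force: 0.0
```

```bash
python3 go.py 0.5558 0.3715 0.344 4; python3 - <<'E'
from h import *
s=cam("scene");m=mask(s,"white")
cv2.imwrite("pics/d.png",m)
def jarS(s):
    hsv=cv2.cvtColor(s["image"],cv2.COLOR_BGR2HSV)
    for th in(150,165,180):
        m=cv2.inRange(hsv,(0,0,th),(180,45,255))
        for c in cv2.findContours(m,cv2.RETR_LIST,cv2.CHAIN_APPROX_NONE)[0]:
            if len(c)>40:
                e=cv2.fitEllipse(c)
                if 20<e[1][0]<45 and 20<e[1][1]<45:print(th,e,len(c),onz(s,*e[0],.13)[:2])
jarS(s);print(proj(s,(.4553,.1613,.13)))
crop(s,250,90,170,150,4,"pics/s4.png")
E
```

```text
t 15.7 pos [0.5569 0.3696 0.4314] rot [1.799e+02 3.000e-02 3.920e+00] w 0.039 gf 0.0 F [-0.1 -0.7  0.3]
shift [-0.0009 -0.0021  0.0874] shift in target frame [-0.001  -0.002   0.0874] rotvec [ 0.0018  0.0005 -0.0014]
150 ((283.4761047363281, 276.2594299316406), (20.596778869628906, 31.408823013305664), 94.43346405029297) 78 [0.7539 0.3204]
150 ((284.0942687988281, 277.55914306640625), (29.1397705078125, 34.810306549072266), 68.82444763183594) 104 [0.7554 0.3239]
150 ((317.31463623046875, 178.06752014160156), (21.04967498779297, 29.689289093017578), 109.90464782714844) 184 [0.4606 0.1625]
150 ((126.8673095703125, 57.68560028076172), (24.0711612701416, 39.73790740966797), 77.80281829833984) 65 [ 0.5156 -0.733 ]
165 ((283.45086669921875, 276.1310729980469), (21.196043014526367, 31.27919578552246), 94.38890075683594) 78 [0.7537 0.3201]
165 ((283.9935607910156, 277.58795166015625), (28.664169311523438, 34.36225128173828), 69.22632598876953) 97 [0.7556 0.3238]
165 ((318.6396789550781, 177.5923309326172), (22.47711181640625, 31.067298889160156), 97.67047119140625) 118 [0.4565 0.1638]
165 ((126.24691009521484, 59.46904373168945), (20.61367416381836, 37.17978286743164), 82.04415130615234) 63 [ 0.5237 -0.7244]
180 ((283.4794921875, 276.2208251953125), (21.486412048339844, 31.924728393554688), 95.40914916992188) 79 [0.7538 0.3203]
180 ((283.92138671875, 277.67572021484375), (28.51276206970215, 33.83796691894531), 69.99006652832031) 96 [0.7559 0.3238]
180 ((318.75384521484375, 177.56809997558594), (22.46039581298828, 31.321176528930664), 96.04946899414062) 116 [0.4562 0.164 ]
[318.262  176.8919]
```

View pics/s4.png

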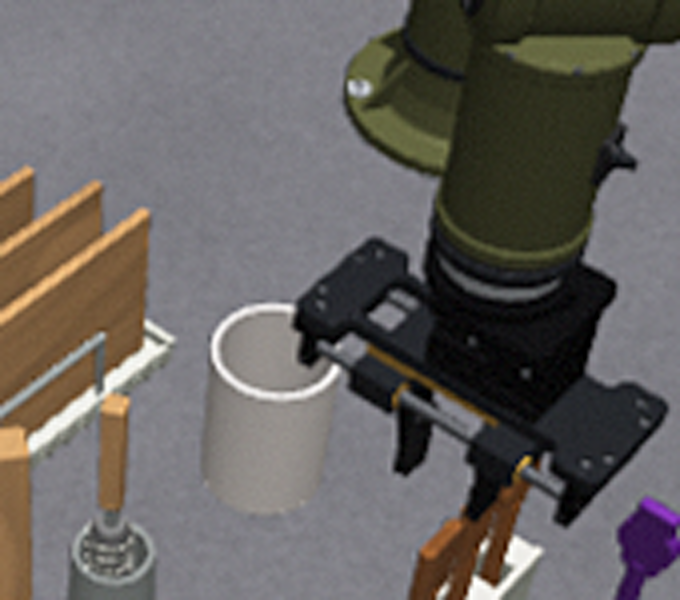

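>>> send_rows:
  xyz:
    - [-0.001,-0.0015,0.01]
    - [0,0,0.025]
    - [0,0,0.03]
    - [0,0,0.0165]
    - [0,0,0.006]
    - [0,0,0]
    - [0,0,0]
    - [0,0,0]
    - [0,0,0]
    - [0,0,0]
    - [0,0,0]
    - [0,0,0]
  rotation:
    - [0,0,0]
    - [0,0,0]
    - [0,0,0]
    - [0,0,0]
    - [0,0,0]
    - [0,0,0]
    - [0,0,0]
    - [0,0,0]
    - [0,0,0]
    - [0,0,0]
    - [0,0,0]
    - [0,0,0]
  jaw: [0.45,0.45,0.45,0.45,0.45,0.05,0.05,0.05,0.05,0.05,0.05,0.05]
  newtons: 20

```text
time_s: 16.95
tool_pos: [0.5551, 0.3725, 0.3455]
tool_rot: [-180.0, -0.1, 4.0]
force: [0.4, 0.5, 3.0]
grip_width: 0.0099
grasp_force: 20.0
```

>>> send_rows:
  xyz:
    - [0,0,-0.015]
    - [0,0,-0.03]
    - [0,0,-0.035]
    - [0,0,-0.035]
    - [0,0,-0.03]
    - [0,0,-0.01]
    - [0,0,0]
  rotation:
    - [0,0,0]
    - [0,0,0]
    - [0,0,0]
    - [0,0,0]
    - [0,0,0]
    - [0,0,0]
    - [0,0,0]
  jaw: [0.05,0.05,0.05,0.05,0.05,0.05,0.05]

```text
time_s: 17.65
tool_pos: [0.5548, 0.3725, 0.5014]
tool_rot: [-179.9, -0.1, 4.0]
force: [-0.4, 0.7, -0.5]
grip_width: 0.0099
grasp_force: 20.0
```

```bash
python3 go.py 0.444 0.1885 0.50 4; cat >> h.py <<'E'
def jarS(s):
    m=cv2.inRange(cv2.cvtColor(s["image"],cv2.COLOR_BGR2HSV),(0,0,175),(180,45,255))
    return [(np.array(e[0]),onz(s,*e[0],.13)[:2]-[.001,.0015],len(c)) for c in cv2.findContours(m,cv2.RETR_LIST,cv2.CHAIN_APPROX_NONE)[0] if len(c)>40 for e in [cv2.fitEllipse(c)] if 20<e[1][0]<45 and 25<e[1][1]<45 and e[0][0]>290]
E
python3 -c "
from h import *
print(jarS(cam('scene')))"
```

```text
t 17.65 pos [0.5548 0.3725 0.5014] rot [-1.7992e+02 -1.4000e-01  4.0100e+00] w 0.0099 gf 20.0 F [-0.4  0.7 -0.5]
shift [-0.1234  0.1759  0.0009] shift in target frame [-0.1234  0.1759  0.0014] rotvec [-0.0014 -0.0024  0.0001]
[(array([318.7895, 177.5627]), array([0.4552, 0.1626]), 73), (array([318.6911, 177.6084]), array([0.4555, 0.1625]), 81)]
```

>>> send_rows:
  xyz:
    - [-0.0082,0.0117,0]
    - [-0.0165,0.0235,0]
    - [-0.0205,0.0293,0]
    - [-0.0205,0.0293,0]
    - [-0.0205,0.0293,0]
    - [-0.0165,0.0235,0]
    - [-0.0123,0.0176,0]
    - [-0.0084,0.0117,0]
    - [0,0,0]
    - [0,0,0]
  rotation:
    - [0,0,0]
    - [0,0,0]
    - [0,0,0]
    - [0,0,0]
    - [0,0,0]
    - [0,0,0]
    - [0,0,0]
    - [0,0,0]
    - [0,0,0]
    - [0,0,0]
  jaw: [0.05,0.05,0.05,0.05,0.05,0.05,0.05,0.05,0.05,0.05]

```text
time_s: 18.7
tool_pos: [0.4441, 0.188, 0.4984]
tool_rot: [180.0, 0.1, 4.0]
force: [0.6, 0.7, 0.5]
grip_width: 0.01
grasp_force: 20.0
```

```bash
python3 go.py 0.444 0.1885 0.346 4; python3 - <<'E'
from h import *
s=cam("scene");print(jarS(s));o=env.get_obs()["tool_pos"]
crop(s,250,80,150,130,4,"pics/s5.png")
for d in (.14,.3365): print((proj(s,o-[0,0,d])-[250,80])*4)
E
```

```text
t 18.7 pos [0.4441 0.188  0.4984] rot [1.7998e+02 1.0000e-01 3.9500e+00] w 0.01 gf 20.0 F [0.6 0.7 0.5]
shift [ 0.0002 -0.0006  0.1524] shift in target frame [-1.000e-04 -5.000e-04  1.524e-01] rotvec [ 0.0003  0.0018 -0.0008]
[(array([318.6931, 177.5932]), array([0.4554, 0.1624]), 142)]
[351.9543 142.966 ]
[317.622 368.188]
```

View pics/s5.png

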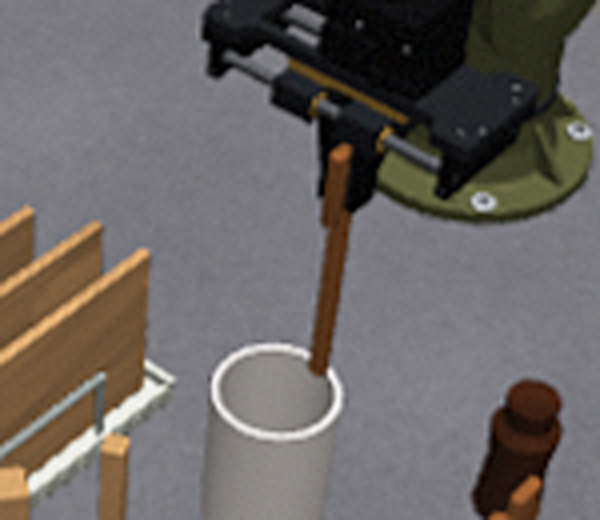

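>>> send_rows:
  xyz:
    - [0.0015,0.003,0.01]
    - [0,0,0.025]
    - [0,0,0.03]
    - [0,0,0.03]
    - [0,0,0.025]
    - [0,0,0.018]
    - [0,0,0.01]
    - [0,0,0.0045]
    - [0,0,0]
    - [0,0,0]
    - [0,0,0]
    - [0,0,0]
    - [0,0,0]
    - [0,0,-0.015]
    - [0,0,-0.03]
    - [0,0,-0.035]
    - [0,0,-0.015]
    - [0,0,0]
  rotation:
    - [0,0,0]
    - [0,0,0]
    - [0,0,0]
    - [0,0,0]
    - [0,0,0]
    - [0,0,0]
    - [0,0,0]
    - [0,0,0]
    - [0,0,0]
    - [0,0,0]
    - [0,0,0]
    - [0,0,0]
    - [0,0,0]
    - [0,0,0]
    - [0,0,0]
    - [0,0,0]
    - [0,0,0]
    - [0,0,0]
  jaw: [0.05,0.05,0.05,0.05,0.05,0.05,0.05,0.05,0.05,0.25,0.25,0.25,0.25,0.25,0.25,0.25,0.25,0.25]

```text
time_s: 20.55
tool_pos: [0.4463, 0.1857, 0.4444]
tool_rot: [-180.0, -0.3, 4.0]
force: [1.0, 0.2, 0.8]
grip_width: 0.0219
grasp_force: 0.0
```

```bash
python3 go.py 0.5108 0.3687 0.44 4; python3 - <<'E'
from h import *
s=cam("scene");print(jarS(s))
crop(s,250,90,170,150,4,"pics/s6.png")
E
```

```text
t 20.55 pos [0.4463 0.1857 0.4444] rot [-179.97   -0.27    3.99] w 0.0219 gf 0.0 F [1.  0.2 0.8]
shift [ 0.077  -0.178   0.0049] shift in target frame [ 0.0771 -0.178   0.0044] rotvec [-0.0005 -0.0046 -0.0001]
[(array([318.698 , 177.6061]), array([0.4555, 0.1625]), 135)]
```

View pics/s6.png

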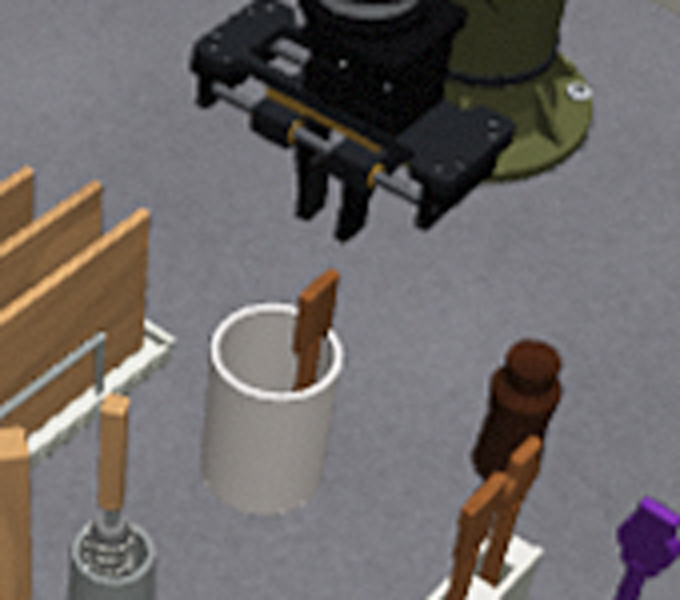

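Utensil 1 stands in the jar, with its head at crop (318,310). Now the second.

>>> send_rows:
  xyz:
    - [0.005,-0.012,0]
    - [0.01,-0.023,0]
    - [0.0125,-0.029,0]
    - [0.0125,-0.029,0]
    - [0.0125,-0.029,0]
    - [0.01,-0.023,0]
    - [0.009,-0.021,0]
    - [0.0055,-0.012,0]
    - [0,0,0]
    - [0,0,0]
  rotation:
    - [0,0,0]
    - [0,0,0]
    - [0,0,0]
    - [0,0,0]
    - [0,0,0]
    - [0,0,0]
    - [0,0,0]
    - [0,0,0]
    - [0,0,0]
    - [0,0,0]
  jaw: [0.25,0.25,0.25,0.35,0.45,0.45,0.45,0.45,0.45,0.45]

```text
time_s: 21.6
tool_pos: [0.5101, 0.3677, 0.4411]
tool_rot: [179.9, 0.1, 4.0]
force: [0.1, 0.8, -0.3]
grip_width: 0.0389
grasp_force: 0.0
```

```bash
python3 go.py 0.5108 0.3687 0.345 4
```

```text
t 21.6 pos [0.5101 0.3677 0.4411] rot [1.7992e+02 1.0000e-01 4.0100e+00] w 0.0389 gf 0.0 F [ 0.1  0.8 -0.3]
shift [ 0.0009 -0.0011  0.0961] shift in target frame [ 0.0007 -0.0009  0.0961] rotvec [0.0015 0.0017 0.0001]
```

>>> send_rows:
  xyz:
    - [0.0005,-0.001,0.015]
    - [0,0,0.03]
    - [0,0,0.03]
    - [0,0,0.015]
    - [0,0,0.006]
    - [0,0,0]
    - [0,0,0]
    - [0,0,0]
    - [0,0,0]
    - [0,0,0]
    - [0,0,0]
    - [0,0,0]
    - [0,0,-0.015]
    - [0,0,-0.03]
    - [0,0,-0.035]
    - [0,0,-0.035]
    - [0,0,-0.03]
    - [0,0,-0.01]
    - [0,0,0]
  rotation:
    - [0,0,0]
    - [0,0,0]
    - [0,0,0]
    - [0,0,0]
    - [0,0,0]
    - [0,0,0]
    - [0,0,0]
    - [0,0,0]
    - [0,0,0]
    - [0,0,0]
    - [0,0,0]
    - [0,0,0]
    - [0,0,0]
    - [0,0,0]
    - [0,0,0]
    - [0,0,0]
    - [0,0,0]
    - [0,0,0]
    - [0,0,0]
  jaw: [0.45,0.45,0.45,0.45,0.45,0.05,0.05,0.05,0.05,0.05,0.05,0.05,0.05,0.05,0.05,0.05,0.05,0.05,0.05]

```text
time_s: 23.5
tool_pos: [0.5106, 0.3696, 0.5029]
tool_rot: [-179.9, -0.1, 4.0]
force: [0.3, 0.1, 0.1]
grip_width: 0.0101
grasp_force: 20.0
```

```bash
python3 go.py 0.444 0.1385 0.50 4;python3 -c "
from h import *
print(jarS(cam('scene')))"
```

```text
t 23.5 pos [0.5106 0.3696 0.5029] rot [-1.7992e+02 -1.4000e-01  4.0100e+00] w 0.0101 gf 20.0 F [0.3 0.1 0.1]
shift [-0.0826  0.2258  0.0024] shift in target frame [-0.0825  0.2258  0.0029] rotvec [-0.0014 -0.0024  0.0001]
[(array([318.7541, 177.5813]), array([0.4553, 0.1625]), 137)]
```

>>> send_rows:
  xyz:
    - [-0.001,0.015,0]
    - [-0.0021,0.03,0]
    - [-0.0026,0.037,0]
    - [-0.0026,0.037,0]
    - [-0.0026,0.037,0]
    - [-0.0026,0.037,0]
    - [-0.0021,0.0275,0]
    - [-0.0006,0.01,0]
    - [-0.012,-0.0008,0]
    - [-0.022,-0.0015,0]
    - [-0.02,-0.0014,0]
    - [-0.0125,-0.0009,0]
    - [0,0,0]
    - [0,0,0]
  rotation:
    - [0,0,0]
    - [0,0,0]
    - [0,0,0]
    - [0,0,0]
    - [0,0,0]
    - [0,0,0]
    - [0,0,0]
    - [0,0,0]
    - [0,0,0]
    - [0,0,0]
    - [0,0,0]
    - [0,0,0]
    - [0,0,0]
    - [0,0,0]
  jaw: [0.05,0.05,0.05,0.05,0.05,0.05,0.05,0.05,0.05,0.05,0.05,0.05,0.05,0.05]

```text
time_s: 24.95
tool_pos: [0.444, 0.1387, 0.5006]
tool_rot: [180.0, 0.0, 4.1]
force: [-0.4, -0.3, -0.6]
grip_width: 0.0096
grasp_force: 20.0
```

```bash
python3 go.py 0.446 0.1395 0.346 4; python3 - <<'E'
from h import *
s=cam("scene");print(jarS(s));o=env.get_obs()["tool_pos"]
hsv=cv2.cvtColor(s["image"],cv2.COLOR_BGR2HSV)
m=cv2.inRange(hsv,(4,100,50),(16,255,160))
for b in blobs(m,25):
    v,u=np.nonzero(b)
    if 300<u.mean()<350 and v.mean()<200: print(u.min(),u.max(),v.min(),v.max(),"foot",u[v>=v.max()-1].mean(),"top",u[v<=v.min()+1].mean())
print([proj(s,o-[0,0,d]) for d in(.137,.337)])
E
```

```text
t 24.95 pos [0.444  0.1387 0.5006] rot [1.7999e+02 3.0000e-02 4.0600e+00] w 0.0096 gf 20.0 F [-0.4 -0.3 -0.6]
shift [ 0.0021 -0.0006  0.1546] shift in target frame [ 0.002  -0.0006  0.1546] rotvec [0.0002 0.0005 0.001 ]
[(array([318.6869, 177.5822]), array([0.4554, 0.1624]), 135)]
288 317 0 38 foot 312.2857142857143 top 309.96666666666664
314 322 106 163 foot 316.0 top 320.8
324 334 157 186 foot 325.77777777777777 top 332.25
[array([322.6435, 104.796 ]), array([315.8476, 162.3395])]
```

>>> send_rows:
  xyz:
    - [0.002,-0.0005,0.01]
    - [0,0,0.025]
    - [0,0,0.03]
    - [0,0,0.03]
    - [0,0,0.025]
    - [0,0,0.018]
    - [0,0,0.01]
    - [0,0,0.006]
    - [0,0,0]
    - [0,0,0]
    - [0,0,0]
    - [0,0,0]
    - [0,0,0]
    - [0,0,-0.015]
    - [0,0,-0.03]
    - [0,0,-0.035]
    - [0,0,-0.015]
    - [0,0,0]
  rotation:
    - [0,0,0]
    - [0,0,0]
    - [0,0,0]
    - [0,0,0]
    - [0,0,0]
    - [0,0,0]
    - [0,0,0]
    - [0,0,0]
    - [0,0,0]
    - [0,0,0]
    - [0,0,0]
    - [0,0,0]
    - [0,0,0]
    - [0,0,0]
    - [0,0,0]
    - [0,0,0]
    - [0,0,0]
    - [0,0,0]
  jaw: [0.05,0.05,0.05,0.05,0.05,0.05,0.05,0.05,0.05,0.25,0.25,0.25,0.25,0.25,0.25,0.25,0.25,0.25]

```text
time_s: 26.8
tool_pos: [0.4465, 0.1392, 0.4447]
tool_rot: [180.0, -0.3, 4.0]
force: [-0.3, -0.6, 0.3]
grip_width: 0.022
grasp_force: 0.0
```

```bash
python3 go.py 0.4650 0.3656 0.44 4; python3 - <<'E'
from h import *
s=cam("scene");print(jarS(s))
m=cv2.inRange(cv2.cvtColor(s["image"],cv2.COLOR_BGR2HSV),(4,100,50),(16,255,160))
for b in blobs(m,25):
    v,u=np.nonzero(b)
    if 290<u.mean()<400 and 80<v.mean()<240: print(u.min(),u.max(),v.min(),v.max(),len(u))
for X in((.446,.139,.208),(.446,.186,.208),(.465,.3656,.208)):print(proj(s,X))
E
```

```text
t 26.8 pos [0.4465 0.1392 0.4447] rot [180.    -0.29   3.99] w 0.022 gf 0.0 F [-0.3 -0.6  0.3]
shift [ 0.0342 -0.2246  0.0049] shift in target frame [ 0.0343 -0.2246  0.0047] rotvec [ 0.     -0.005  -0.0001]
[(array([318.6841, 177.5634]), array([0.4554, 0.1624]), 112)]
312 322 148 186 210
324 334 157 187 188
377 389 175 184 93
373 389 183 193 77
370 385 199 236 205
[316.9534 151.1504]
[330.0819 159.955 ]
[380.422  200.8873]
```

>>> send_rows:
  xyz:
    - [0.0023,-0.015,0]
    - [0.004,-0.027,0]
    - [0.0055,-0.036,0]
    - [0.0055,-0.036,0]
    - [0.0055,-0.036,0]
    - [0.0047,-0.03,0]
    - [0.004,-0.027,0]
    - [0.0025,-0.0165,0]
    - [0,0,0]
    - [0,0,0]
  rotation:
    - [0,0,0]
    - [0,0,0]
    - [0,0,0]
    - [0,0,0]
    - [0,0,0]
    - [0,0,0]
    - [0,0,0]
    - [0,0,0]
    - [0,0,0]
    - [0,0,0]
  jaw: [0.25,0.25,0.25,0.35,0.45,0.45,0.45,0.45,0.45,0.45]

```text
time_s: 27.85
tool_pos: [0.464, 0.3638, 0.4406]
tool_rot: [179.9, 0.1, 4.1]
force: [0.2, 0.5, 0.6]
grip_width: 0.0392
grasp_force: 0.0
```

```bash
python3 go.py 0.4650 0.3656 0.345 4
```

```text
t 27.85 pos [0.464  0.3638 0.4406] rot [1.7992e+02 1.4000e-01 4.0500e+00] w 0.0392 gf 0.0 F [0.2 0.5 0.6]
shift [ 0.0013 -0.0019  0.0956] shift in target frame [ 0.0011 -0.0018  0.0956] rotvec [0.0015 0.0024 0.0009]
```

>>> send_rows:
  xyz:
    - [0.001,-0.0015,0.015]
    - [0,0,0.03]
    - [0,0,0.03]
    - [0,0,0.015]
    - [0,0,0.0055]
    - [0,0,0]
    - [0,0,0]
    - [0,0,0]
    - [0,0,0]
    - [0,0,0]
    - [0,0,0]
    - [0,0,0]
    - [0,0,-0.015]
    - [0,0,-0.03]
    - [0,0,-0.035]
    - [0,0,-0.035]
    - [0,0,-0.03]
    - [0,0,-0.01]
    - [0,0,0]
  rotation:
    - [0,0,0]
    - [0,0,0]
    - [0,0,0]
    - [0,0,0]
    - [0,0,0]
    - [0,0,0]
    - [0,0,0]
    - [0,0,0]
    - [0,0,0]
    - [0,0,0]
    - [0,0,0]
    - [0,0,0]
    - [0,0,0]
    - [0,0,0]
    - [0,0,0]
    - [0,0,0]
    - [0,0,0]
    - [0,0,0]
    - [0,0,0]
  jaw: [0.45,0.45,0.45,0.45,0.45,0.05,0.05,0.05,0.05,0.05,0.05,0.05,0.05,0.05,0.05,0.05,0.05,0.05,0.05]

```text
time_s: 29.75
tool_pos: [0.465, 0.366, 0.5034]
tool_rot: [-179.9, -0.1, 4.0]
force: [-0.2, 0.5, -0.2]
grip_width: 0.0098
grasp_force: 20.0
```

```bash
python3 go.py 0.53 0.32 0.50 4;python3 -c "
from h import *
print(jarS(cam('scene')))"
```

```text
t 29.75 pos [0.465  0.366  0.5034] rot [-1.7992e+02 -1.4000e-01  4.0100e+00] w 0.0098 gf 20.0 F [-0.2  0.5 -0.2]
shift [0.0616 0.0505 0.0035] shift in target frame [0.0616 0.0504 0.0034] rotvec [-0.0014 -0.0024  0.0001]
[(array([318.7135, 177.6091]), array([0.4554, 0.1625]), 112)]
```

>>> send_rows:
  xyz:
    - [0.0035,0.0155,0]
    - [0.0066,0.0288,0]
    - [0.0066,0.0288,0]
    - [0.0062,0.0288,0]
    - [-0.0057,0.0288,0]
    - [-0.0057,0.0288,0]
    - [-0.005,0.0247,0]
    - [-0.0038,0.02,0]
    - [0,0,0]
    - [0,0,0]
  rotation:
    - [0,0,0]
    - [0,0,0]
    - [0,0,0]
    - [0,0,0]
    - [0,0,0]
    - [0,0,0]
    - [0,0,0]
    - [0,0,0]
    - [0,0,0]
    - [0,0,0]
  jaw: [0.05,0.05,0.05,0.05,0.05,0.05,0.05,0.05,0.05,0.05]

```text
time_s: 30.8
tool_pos: [0.4819, 0.1619, 0.5003]
tool_rot: [-180.0, 0.1, 3.9]
force: [0.2, 0.8, -0.1]
grip_width: 0.0097
grasp_force: 20.0
```

```bash
python3 go.py 0.481 0.1625 0.346 4;python3 -c "
from h import *
print(jarS(cam('scene')))"
```

```text
t 30.8 pos [0.4819 0.1619 0.5003] rot [-1.80e+02  1.30e-01  3.94e+00] w 0.0097 gf 20.0 F [ 0.2  0.8 -0.1]
shift [-0.0005 -0.0007  0.1543] shift in target frame [-0.0008 -0.0007  0.1543] rotvec [-0.      0.0023 -0.001 ]
[(array([318.7023, 177.6179]), array([0.4555, 0.1625]), 110)]
```

>>> send_rows:
  xyz:
    - [-0.001,0,0.01]
    - [0,0,0.025]
    - [0,0,0.03]
    - [0,0,0.03]
    - [0,0,0.025]
    - [0,0,0.018]
    - [0,0,0.01]
    - [0,0,0.0055]
    - [0,0,0]
    - [0,0,0]
    - [0,0,0]
    - [0,0,0]
    - [0,0,0]
    - [0,0,-0.015]
    - [0,0,-0.03]
    - [0,0,-0.035]
    - [0,0,-0.02]
    - [0,0,0]
  rotation:
    - [0,0,0]
    - [0,0,0]
    - [0,0,0]
    - [0,0,0]
    - [0,0,0]
    - [0,0,0]
    - [0,0,0]
    - [0,0,0]
    - [0,0,0]
    - [0,0,0]
    - [0,0,0]
    - [0,0,0]
    - [0,0,0]
    - [0,0,0]
    - [0,0,0]
    - [0,0,0]
    - [0,0,0]
    - [0,0,0]
  jaw: [0.05,0.05,0.05,0.05,0.05,0.05,0.05,0.05,0.05,0.22,0.22,0.22,0.22,0.22,0.22,0.22,0.22,0.22]

```text
time_s: 32.65
tool_pos: [0.4817, 0.1629, 0.4526]
tool_rot: [-180.0, -0.4, 4.0]
force: [-0.0, -1.2, -0.1]
grip_width: 0.0192
grasp_force: 0.0
```

```bash
python3 go.py 0.555 0.0215 0.44 2.5; python3 - <<'E'
from h import *
s=cam("scene");print(jarS(s))
m=cv2.inRange(cv2.cvtColor(s["image"],cv2.COLOR_BGR2HSV),(4,100,50),(16,255,160))
for b in blobs(m,25):
    v,u=np.nonzero(b)
    if 290<u.mean()<400 and 80<v.mean()<240: print(u.min(),u.max(),v.min(),v.max(),len(u))
print(proj(s,(.481,.1625,.208)))
E
```

```text
t 32.65 pos [0.4817 0.1629 0.4526] rot [-179.97   -0.41    4.01] w 0.0192 gf 0.0 F [-0.  -1.2 -0.1]
shift [0.0632 0.1462 0.013 ] shift in target frame [0.0671 0.1444 0.0126] rotvec [-0.0006 -0.0071  0.0263]
[(array([318.711 , 177.6078]), array([0.4554, 0.1625]), 108)]
309 321 149 186 254
324 334 157 187 189
377 389 175 184 94
373 389 183 193 74
[314.6797 161.8453]
```

```bash
python3 go.py 0.556 -0.0785 0.44 2.4; python3 - <<'E'
from h import *
t=cam("top")
print(stand(t))
for p in((425,210),(697,190),(722,420),(447,442)): print(onz(t,240+p[0]/4,130+p[1]/4,.012)[:2])
E
```

```text
t 32.7 pos [0.4813 0.1625 0.4505] rot [-180.     -0.23    4.  ] w 0.0191 gf 0.0 F [-0.2  0.3 -0.5]
shift [0.0577 0.2456 0.0107] shift in target frame [0.0645 0.2439 0.0105] rotvec [-0.0001 -0.004   0.0279]
[((0.5060234069824219, -0.313673734664917), (0.15446345508098602, 0.18412025272846222), 3.8938205242156982)]
[ 0.5782 -0.2177]
[ 0.5902 -0.4035]
[ 0.4339 -0.4134]
[ 0.4206 -0.2278]
```

```bash
python3 - <<'E'
from h import *
t=cam("top");s=cam("scene")
for c in(t,s):
    hsv=cv2.cvtColor(cv2.GaussianBlur(c["image"],(3,3),0),cv2.COLOR_BGR2HSV)
    m=cv2.morphologyEx(cv2.inRange(hsv,(0,70,30),(12,255,130)),cv2.MORPH_CLOSE,np.ones((9,9)))
    for b in blobs(m,600):
        ct=max(cv2.findContours(b,cv2.RETR_EXTERNAL,cv2.CHAIN_APPROX_NONE)[0],key=cv2.contourArea)[:,0]
        P=np.array([onz(c,*p,.012)[:2] for p in ct],np.float32)
        if abs(P[:,1].mean()+.31)<.06:print(cv2.minAreaRect(P))
# hoop top wires: saturation profile across the stand in a rectified patch, for two assumed heights
for zt in(.0745,.0865):
    a=np.radians(3.8);ex=np.array([np.cos(a),np.sin(a)]);ey=np.array([-np.sin(a),np.cos(a)])
    for c in(t,s):
        ys=np.arange(-.105,.105,.001);prof=np.zeros(len(ys))
        for xx in np.arange(-.035,.036,.005):
            q=np.array([proj(c,[*(np.array([.506,-.3145])+ex*xx+ey*y),zt]) for y in ys],np.float32)
            S=cv2.remap(cv2.cvtColor(c["image"],cv2.COLOR_BGR2HSV)[...,1].astype(np.float32),q[None,:,0],q[None,:,1],cv2.INTER_LINEAR)[0];prof+=S/15
        # phase of 25 mm comb
        k=np.abs(ys)<.0875;ph=np.angle(np.sum((prof[k]-prof[k].mean())*np.exp(-2j*np.pi*ys[k]/.025)))
        print(zt,"slot offset mm (max sat = slot centre at k*25)",-ph/2/np.pi*25)
E
```

```text
((0.506092369556427, -0.31360960006713867), (0.15464088320732117, 0.18373750150203705), 4.113661289215088)
((0.5094120502471924, -0.3096153140068054), (0.16062532365322113, 0.19338686764240265), 4.01361608505249)
0.0745 slot offset mm (max sat = slot centre at k*25) -1.4759491977632524
0.0745 slot offset mm (max sat = slot centre at k*25) 0.509997082650102
0.0865 slot offset mm (max sat = slot centre at k*25) 2.8083489287391625
0.0865 slot offset mm (max sat = slot centre at k*25) 11.16254922923793
```

>>> send_rows:
  xyz:
    - [0.004,0.0145,0]
    - [0.0085,0.032,0]
    - [0.0105,0.04,0.002]
    - [0.0105,0.04,0.002]
    - [0.0105,0.04,0.002]
    - [0.009,0.034,0.002]
    - [0.0065,0.025,0.0025]
    - [0.005,0.0185,0]
    - [0,0,0]
    - [0,0,0]
  rotation:
    - [0,0,0.028]
    - [0,0,0]
    - [0,0,0]
    - [0,0,0]
    - [0,0,0]
    - [0,0,0]
    - [0,0,0]
    - [0,0,0]
    - [0,0,0]
    - [0,0,0]
  jaw: [0.25,0.3,0.35,0.35,0.35,0.35,0.35,0.35,0.35,0.35]
  newtons: 45

```text
time_s: 33.85
tool_pos: [0.556, -0.0782, 0.4374]
tool_rot: [-179.9, 0.0, 2.4]
force: [0.2, 0.2, -0.0]
grip_width: 0.0305
grasp_force: 0.0
```

```bash
python3 go.py 0.556 -0.0785 0.297 2.4;python3 -c "
from h import *
s=cam('scene');print(jarS(s))"
```

```text
t 33.85 pos [ 0.556  -0.0782  0.4374] rot [-1.7993e+02  5.0000e-02  2.4100e+00] w 0.0305 gf 0.0 F [ 0.2  0.2 -0. ]
shift [1.000e-04 5.000e-04 1.404e-01] shift in target frame [-0.      0.0003  0.1404] rotvec [-0.0013  0.0008  0.0001]
[(array([318.6952, 177.5947]), array([0.4554, 0.1625]), 107)]
```

>>> send_rows:
  xyz:
    - [0,0,0.015]
    - [0,0,0.03]
    - [0,0,0.035]
    - [0,0,0.03]
    - [0,0,0.02]
    - [0,0,0.01]
    - [0,0,0]
    - [0,0,0]
    - [0,0,0]
    - [0,0,0]
    - [0,0,0]
    - [0,0,0]
  rotation:
    - [0,0,0]
    - [0,0,0]
    - [0,0,0]
    - [0,0,0]
    - [0,0,0]
    - [0,0,0]
    - [0,0,0]
    - [0,0,0]
    - [0,0,0]
    - [0,0,0]
    - [0,0,0]
    - [0,0,0]
  jaw: [0.35,0.35,0.35,0.35,0.35,0.35,0.35,0.05,0.05,0.05,0.05,0.05]
  newtons: 45

```text
time_s: 35.1
tool_pos: [0.5565, -0.0789, 0.2987]
tool_rot: [180.0, -0.1, 2.4]
force: [-0.1, 0.5, 3.9]
grip_width: 0.0088
grasp_force: 45.0
```

```bash
python3 go.py 0.556 -0.0785 0.297 2.4
```

```text
t 35.1 pos [ 0.5565 -0.0789  0.2987] rot [ 1.7997e+02 -9.0000e-02  2.3900e+00] w 0.0088 gf 45.0 F [-0.1  0.5  3.9]
shift [-0.0004 -0.0004  0.0017] shift in target frame [-0.0004 -0.0004  0.0017] rotvec [ 0.0006 -0.0015 -0.0002]
```

>>> send_rows:
  xyz:
    - [0,0,-0.01]
    - [0,0,-0.02]
    - [0,0,-0.025]
    - [0,0,-0.03]
    - [0,0,-0.03]
    - [0,0,-0.025]
    - [0,0,-0.015]
    - [0,0,-0.005]
    - [0,0,0]
  rotation:
    - [0,0,0]
    - [0,0,0]
    - [0,0,0]
    - [0,0,0]
    - [0,0,0]
    - [0,0,0]
    - [0,0,0]
    - [0,0,0]
    - [0,0,-0.026]
  jaw: [0.05,0.05,0.05,0.05,0.05,0.05,0.05,0.05,0.05]

```text
time_s: 36.0
tool_pos: [0.556, -0.0789, 0.4576]
tool_rot: [180.0, 0.0, 4.0]
force: [-0.4, 0.7, -2.6]
grip_width: 0.0084
grasp_force: 45.0
```

```bash
python3 go.py 0.5094 -0.3647 0.459 3.9;python3 -c "
from h import *
print(stand(cam('top')))"
```

```text
t 36.0 pos [ 0.556  -0.0789  0.4576] rot [1.7999e+02 1.0000e-02 3.9500e+00] w 0.0084 gf 45.0 F [-0.4  0.7 -2.6]
shift [-0.0662  0.2819 -0.0013] shift in target frame [-0.066   0.282  -0.0014] rotvec [0.0001 0.0002 0.0009]
[]
```

>>> send_rows:
  xyz:
    - [-0.0035,0.015,0]
    - [-0.007,0.03,0]
    - [-0.0094,0.04,0]
    - [-0.0094,0.04,0]
    - [-0.0094,0.04,0]
    - [-0.0094,0.04,0]
    - [-0.0085,0.037,0]
    - [-0.0059,0.025,0]
    - [-0.0035,0.015,0]
    - [0,0,0]
    - [0,0,0]
  rotation:
    - [0,0,0]
    - [0,0,0]
    - [0,0,0]
    - [0,0,0]
    - [0,0,0]
    - [0,0,0]
    - [0,0,0]
    - [0,0,0]
    - [0,0,0]
    - [0,0,0]
    - [0,0,0]
  jaw: [0.05,0.05,0.05,0.05,0.05,0.05,0.05,0.05,0.05,0.05,0.05]

```text
time_s: 37.15
tool_pos: [0.5097, -0.3637, 0.4571]
tool_rot: [-179.9, 0.0, 3.9]
force: [0.6, 0.3, -2.8]
grip_width: 0.0087
grasp_force: 45.0
```

```bash
python3 go.py 0.5094 -0.3647 0.30 3.9; python3 - <<'E'
from h import *
s=cam("scene");t=cam("top")
def f(c,k):
    a,b,w,h=k;return cv2.resize(c["image"][b:b+h,a:a+w],(390,390),interpolation=cv2.INTER_CUBIC)
cv2.imwrite("pics/b1.png",np.hstack([f(s,(140,40,130,130)),f(t,(320,150,130,130))]))
o=env.get_obs()["tool_pos"]
for X in((.4206,-.2278,.012),(.5782,-.2177,.012),(.5902,-.4035,.012)):print((proj(s,X)-[140,40])*3)
E
```

```text
t 37.15 pos [ 0.5097 -0.3637  0.4571] rot [-1.7989e+02  2.0000e-02  3.9400e+00] w 0.0087 gf 45.0 F [ 0.6  0.3 -2.8]
shift [-0.0003  0.0013  0.1571] shift in target frame [-0.0003  0.001   0.1571] rotvec [-0.0019  0.0004  0.0008]
[293.3463 287.5851]
[191.4683 358.5446]
[ 82.8752 281.8648]
```

View pics/b1.png

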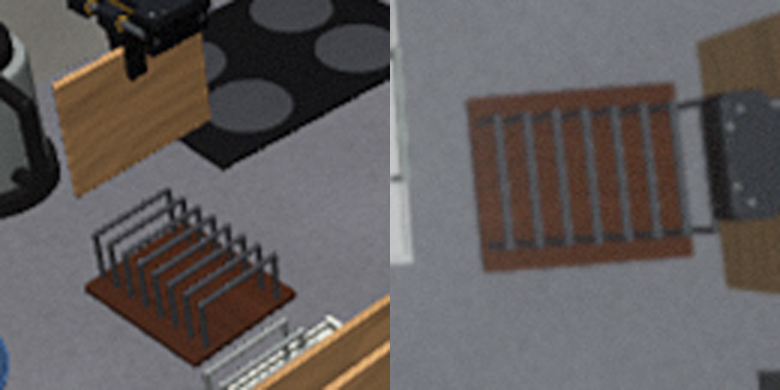

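>>> send_rows:
  xyz:
    - [0,0.001,0.01]
    - [0,0,0.025]
    - [0,0,0.025]
    - [0,0,0.015]
    - [0,0,0.015]
    - [0,0,0.015]
    - [0,0,0.01]
    - [0,0,0.01]
  rotation:
    - [0,0,0]
    - [0,0,0]
    - [0,0,0]
    - [0,0,0]
    - [0,0,0]
    - [0,0,0]
    - [0,0,0]
    - [0,0,0]
  jaw: [0.05,0.05,0.05,0.05,0.05,0.05,0.05,0.05]

```text
time_s: 38.05
tool_pos: [0.5096, -0.3658, 0.3323]
tool_rot: [180.0, -0.0, 3.9]
force: [-0.6, 0.4, -2.0]
grip_width: 0.0085
grasp_force: 45.0
```

>>> send_rows:
  xyz:
    - [0,0,0.012]
    - [0,0,0.01]
    - [0,0,0.006]
    - [0,0,0.003]
    - [0,0,0.001]
    - [0,0,0]
    - [0,0,0]
  rotation:
    - [0,0,0]
    - [0,0,0]
    - [0,0,0]
    - [0,0,0]
    - [0,0,0]
    - [0,0,0]
    - [0,0,0]
  jaw: [0.05,0.05,0.05,0.05,0.05,0.05,0.05]

```text
time_s: 38.75
tool_pos: [0.5096, -0.3658, 0.3014]
tool_rot: [180.0, -0.0, 3.9]
force: [0.9, 0.3, -2.1]
grip_width: 0.0081
grasp_force: 45.0
```

>>> send_rows:
  xyz:
    - [0,0,0.0015]
    - [0,0,0.0015]
    - [0,0,0]
    - [0,0,0]
    - [0,0,0]
    - [0,0,0]
    - [0,0,0]
    - [0,0,-0.015]
    - [0,0,-0.03]
    - [0,0,-0.035]
    - [0,0,-0.035]
    - [0,0,-0.025]
    - [0,0,0]
  rotation:
    - [0,0,0]
    - [0,0,0]
    - [0,0,0]
    - [0,0,0]
    - [0,0,0]
    - [0,0,0]
    - [0,0,0]
    - [0,0,0]
    - [0,0,0]
    - [0,0,0]
    - [0,0,0]
    - [0,0,0]
    - [0,0,0.026]
  jaw: [0.05,0.05,0.05,0.35,0.35,0.35,0.35,0.35,0.35,0.35,0.35,0.35,0.35]

```text
time_s: 40.05
tool_pos: [0.5103, -0.3657, 0.444]
tool_rot: [179.7, -0.4, 2.4]
force: [0.4, -0.2, -0.2]
grip_width: 0.0307
grasp_force: 0.0
```

```bash
python3 go.py 0.548 -0.029 0.437 2.4
```

```text
t 40.05 pos [ 0.5103 -0.3657  0.444 ] rot [179.66  -0.42   2.36] w 0.0307 gf 0.0 F [ 0.4 -0.2 -0.2]
shift [ 0.0515 -0.3349  0.0054] shift in target frame [ 0.0518 -0.3348  0.007 ] rotvec [ 0.0058 -0.0073 -0.0008]
```

>>> send_rows:
  xyz:
    - [0.0023,-0.015,0]
    - [0.0046,-0.03,0]
    - [0.0062,-0.04,0]
    - [0.0062,-0.04,0]
    - [0.0062,-0.04,0]
    - [0.0062,-0.04,0]
    - [0.0062,-0.04,0]
    - [0.0058,-0.0375,0]
    - [0.0046,-0.03,0]
    - [0.0025,-0.016,0]
    - [0.001,-0.0063,0.003]
    - [0,0,0]
    - [0,0,0]
  rotation:
    - [0,0,0]
    - [0,0,0]
    - [0,0,0]
    - [0,0,0]
    - [0,0,0]
    - [0,0,0]
    - [0,0,0]
    - [0,0,0]
    - [0,0,0]
    - [0,0,0]
    - [0,0,0]
    - [0,0,0]
    - [0,0,0]
  jaw: [0.35,0.35,0.35,0.35,0.35,0.35,0.35,0.35,0.35,0.35,0.35,0.35,0.35]

```text
time_s: 41.35
tool_pos: [0.5469, -0.0301, 0.4339]
tool_rot: [180.0, 0.1, 2.3]
force: [-0.5, -0.1, -0.5]
grip_width: 0.0305
grasp_force: 0.0
```

```bash
python3 go.py 0.548 -0.029 0.297 2.4; python3 - <<'E'
from h import *
t=cam("top");print(stand(t))
for b in blobs(mask(t,"woodtop"),40):
    v,u=np.nonzero(b)
    if v.mean()>120 and u.mean()>240: print(rect(b,lambda u,v:onz(t,u,v,.15)))
E
```

```text
t 41.35 pos [ 0.5469 -0.0301  0.4339] rot [1.7997e+02 9.0000e-02 2.3300e+00] w 0.0305 gf 0.0 F [-0.5 -0.1 -0.5]
shift [ 0.0014 -0.0011  0.1369] shift in target frame [ 0.0012 -0.001   0.1369] rotvec [ 0.0005  0.0016 -0.0013]
[((0.5060180425643921, -0.31211891770362854), (0.15510527789592743, 0.10192710161209106), 3.8937602043151855)]
((0.5094754695892334, -0.3653213381767273), (0.1842947006225586, 0.00895906612277031), 4.029515266418457)
((0.4815245270729065, 0.01855943538248539), (0.08006273955106735, 0.005389842204749584), 2.7450828552246094)
```

>>> send_rows:
  xyz:
    - [0.001,-0.001,0.015]
    - [0,0,0.03]
    - [0,0,0.035]
    - [0,0,0.03]
    - [0,0,0.018]
    - [0,0,0.008]
    - [0,0,0]
    - [0,0,0]
    - [0,0,0]
    - [0,0,0]
    - [0,0,0]
    - [0,0,0]
  rotation:
    - [0,0,0]
    - [0,0,0]
    - [0,0,0]
    - [0,0,0]
    - [0,0,0]
    - [0,0,0]
    - [0,0,0]
    - [0,0,0]
    - [0,0,0]
    - [0,0,0]
    - [0,0,0]
    - [0,0,0]
  jaw: [0.35,0.35,0.35,0.35,0.35,0.35,0.35,0.05,0.05,0.05,0.05,0.05]

```text
time_s: 42.6
tool_pos: [0.5485, -0.028, 0.2996]
tool_rot: [180.0, -0.1, 2.4]
force: [-0.6, -0.8, 3.0]
grip_width: 0.0084
grasp_force: 45.0
```

```bash
python3 go.py 0.548 -0.029 0.297 2.4
```

```text
t 42.6 pos [ 0.5485 -0.028   0.2996] rot [ 1.7997e+02 -8.0000e-02  2.4000e+00] w 0.0084 gf 45.0 F [-0.6 -0.8  3. ]
shift [-0.0005  0.001   0.0026] shift in target frame [-0.0005  0.001   0.0026] rotvec [ 0.0005 -0.0015 -0.    ]
```

>>> send_rows:
  xyz:
    - [0,0,-0.01]
    - [0,0,-0.02]
    - [0,0,-0.025]
    - [0,0,-0.03]
    - [0,0,-0.03]
    - [0,0,-0.025]
    - [0,0,-0.015]
    - [0,0,-0.005]
    - [0,0,0]
  rotation:
    - [0,0,0]
    - [0,0,0]
    - [0,0,0]
    - [0,0,0]
    - [0,0,0]
    - [0,0,0]
    - [0,0,0]
    - [0,0,0]
    - [0,0,-0.027]
  jaw: [0.05,0.05,0.05,0.05,0.05,0.05,0.05,0.05,0.05]

```text
time_s: 43.5
tool_pos: [0.5481, -0.0279, 0.4587]
tool_rot: [180.0, 0.0, 4.0]
force: [0.1, 0.5, -1.9]
grip_width: 0.0085
grasp_force: 45.0
```

```bash
python3 go.py 0.506 -0.3148 0.459 3.9
```

```text
t 43.5 pos [ 0.5481 -0.0279  0.4587] rot [179.99   0.     4.02] w 0.0085 gf 45.0 F [ 0.1  0.5 -1.9]
shift [-0.0621  0.2832 -0.0003] shift in target frame [-0.0615  0.2834 -0.0003] rotvec [0.0001 0.0001 0.0021]
```

>>> send_rows:
  xyz:
    - [-0.0033,0.015,0]
    - [-0.0065,0.03,0]
    - [-0.0088,0.04,0]
    - [-0.0088,0.04,0]
    - [-0.0088,0.04,0]
    - [-0.0088,0.04,0]
    - [-0.008,0.037,0]
    - [-0.0054,0.025,0]
    - [-0.0036,0.0165,0]
    - [0,0,0]
    - [0,0,0]
  rotation:
    - [0,0,0]
    - [0,0,0]
    - [0,0,0]
    - [0,0,0]
    - [0,0,0]
    - [0,0,0]
    - [0,0,0]
    - [0,0,0]
    - [0,0,0]
    - [0,0,0]
    - [0,0,0]
  jaw: [0.05,0.05,0.05,0.05,0.05,0.05,0.05,0.05,0.05,0.05,0.05]

```text
time_s: 44.6
tool_pos: [0.5063, -0.3137, 0.4579]
tool_rot: [-179.9, 0.0, 4.0]
force: [-0.4, 0.0, -1.6]
grip_width: 0.0087
grasp_force: 45.0
```

```bash
python3 go.py 0.506 -0.3148 0.30 3.9; python3 - <<'E'
from h import *
s=cam("scene");t=cam("top")
for c in(t,s):
    hsv=cv2.cvtColor(cv2.GaussianBlur(c["image"],(3,3),0),cv2.COLOR_BGR2HSV)
    m=cv2.morphologyEx(cv2.inRange(hsv,(0,70,30),(12,255,130)),cv2.MORPH_CLOSE,np.ones((9,9)))
    for b in blobs(m,200):
        ct=max(cv2.findContours(b,cv2.RETR_EXTERNAL,cv2.CHAIN_APPROX_NONE)[0],key=cv2.contourArea)[:,0]
        P=np.array([onz(c,*p,.012)[:2] for p in ct],np.float32)
        if abs(P[:,1].mean()+.31)<.09:print(cv2.minAreaRect(P),P.min(0),P.max(0))
E
```

```text
t 44.6 pos [ 0.5063 -0.3137  0.4579] rot [-1.7987e+02  4.0000e-02  4.0400e+00] w 0.0087 gf 45.0 F [-0.4  0.  -1.6]
shift [-0.0002  0.0014  0.1579] shift in target frame [-0.0003  0.0011  0.1579] rotvec [-0.0022  0.0006  0.0025]
((0.5045667886734009, -0.29341959953308105), (0.15461748838424683, 0.14341896772384644), 4.260500907897949) [ 0.4245 -0.3696] [ 0.5866 -0.2192]
((0.5079377293586731, -0.29062575101852417), (0.16043010354042053, 0.15344130992889404), 3.924564838409424) [ 0.4246 -0.3627] [ 0.5918 -0.2096]
```

>>> send_rows:
  xyz:
    - [0,0.001,0.01]
    - [0,0,0.025]
    - [0,0,0.025]
    - [0,0,0.015]
    - [0,0,0.015]
    - [0,0,0.015]
    - [0,0,0.01]
    - [0,0,0.01]
  rotation:
    - [0,0,0]
    - [0,0,0]
    - [0,0,0]
    - [0,0,0]
    - [0,0,0]
    - [0,0,0]
    - [0,0,0]
    - [0,0,0]
  jaw: [0.05,0.05,0.05,0.05,0.05,0.05,0.05,0.05]

```text
time_s: 45.5
tool_pos: [0.506, -0.3161, 0.3332]
tool_rot: [180.0, -0.0, 3.9]
force: [0.7, 0.1, -2.3]
grip_width: 0.0085
grasp_force: 45.0
```

>>> send_rows:
  xyz:
    - [0,0,0.012]
    - [0,0,0.01]
    - [0,0,0.006]
    - [0,0,0.003]
    - [0,0,0.0015]
    - [0,0,0]
    - [0,0,0]
  rotation:
    - [0,0,0]
    - [0,0,0]
    - [0,0,0]
    - [0,0,0]
    - [0,0,0]
    - [0,0,0]
    - [0,0,0]
  jaw: [0.05,0.05,0.05,0.05,0.05,0.05,0.05]

```text
time_s: 46.2
tool_pos: [0.506, -0.3162, 0.3018]
tool_rot: [180.0, -0.0, 3.9]
force: [-0.1, 0.4, -1.3]
grip_width: 0.0088
grasp_force: 45.0
```

>>> send_rows:
  xyz:
    - [0,0,0.0015]
    - [0,0,0.001]
    - [0,0,0]
    - [0,0,0]
    - [0,0,0]
    - [0,0,0]
    - [0,0,0]
    - [0,0,-0.015]
    - [0,0,-0.03]
    - [0,0,-0.035]
    - [0,0,-0.035]
    - [0,0,-0.025]
    - [0,0,0]
  rotation:
    - [0,0,0]
    - [0,0,0]
    - [0,0,0]
    - [0,0,0]
    - [0,0,0]
    - [0,0,0]
    - [0,0,0]
    - [0,0,0]
    - [0,0,0]
    - [0,0,0]
    - [0,0,0]
    - [0,0,0]
    - [0,0,0.02]
  jaw: [0.05,0.05,0.05,0.35,0.35,0.35,0.35,0.35,0.35,0.35,0.35,0.35,0.35]

```text
time_s: 47.5
tool_pos: [0.5067, -0.3161, 0.4447]
tool_rot: [179.7, -0.4, 2.8]
force: [0.5, -0.1, 0.4]
grip_width: 0.0308
grasp_force: 0.0
```

```bash
python3 go.py 0.5445 0.0222 0.437 2.8
```

```text
t 47.5 pos [ 0.5067 -0.3161  0.4447] rot [179.69  -0.42   2.77] w 0.0308 gf 0.0 F [ 0.5 -0.1  0.4]
shift [ 0.054  -0.3361  0.0063] shift in target frame [ 0.0542 -0.336   0.0077] rotvec [ 0.0054 -0.0074 -0.0005]
```

>>> send_rows:
  xyz:
    - [0.0023,-0.015,0]
    - [0.0048,-0.03,0]
    - [0.0065,-0.04,0]
    - [0.0065,-0.04,0]
    - [0.0065,-0.04,0]
    - [0.0065,-0.04,0]
    - [0.0065,-0.04,0]
    - [0.006,-0.0375,0]
    - [0.0048,-0.03,0]
    - [0.0026,-0.016,0]
    - [0.0012,-0.008,0.003]
    - [0,0,0]
    - [0,0,0]
  rotation:
    - [0,0,0]
    - [0,0,0]
    - [0,0,0]
    - [0,0,0]
    - [0,0,0]
    - [0,0,0]
    - [0,0,0]
    - [0,0,0]
    - [0,0,0]
    - [0,0,0]
    - [0,0,0]
    - [0,0,0]
    - [0,0,0]
  jaw: [0.35,0.35,0.35,0.35,0.35,0.35,0.35,0.35,0.35,0.35,0.35,0.35,0.35]

```text
time_s: 48.8
tool_pos: [0.5433, 0.0218, 0.4349]
tool_rot: [180.0, 0.1, 2.7]
force: [0.4, 0.1, -0.9]
grip_width: 0.0305
grasp_force: 0.0
```

```bash
python3 go.py 0.5445 0.0222 0.297 2.8; python3 - <<'E'
from h import *
t=cam("top")
for b in blobs(mask(t,"woodtop"),40):
    v,u=np.nonzero(b)
    if v.mean()>120 and u.mean()>240: print(rect(b,lambda u,v:onz(t,u,v,.15)))
s=cam("scene");print(jarS(s))
E
```

```text
t 48.8 pos [0.5433 0.0218 0.4349] rot [1.7997e+02 1.0000e-01 2.7400e+00] w 0.0305 gf 0.0 F [ 0.4  0.1 -0.9]
shift [ 0.0015 -0.0004  0.1379] shift in target frame [ 0.0012 -0.0004  0.1379] rotvec [ 0.0006  0.0017 -0.001 ]
((0.5044541358947754, -0.31793221831321716), (0.21462737023830414, 0.010138841345906258), 3.867400884628296)
((0.5094754695892334, -0.3653213381767273), (0.1842947006225586, 0.00895906612277031), 4.029515266418457)
[(array([318.6704, 177.6056]), array([0.4555, 0.1624]), 107)]
```

>>> send_rows:
  xyz:
    - [0.001,-0.0005,0.015]
    - [0,0,0.03]
    - [0,0,0.035]
    - [0,0,0.03]
    - [0,0,0.018]
    - [0,0,0.009]
    - [0,0,0]
    - [0,0,0]
    - [0,0,0]
    - [0,0,0]
    - [0,0,0]
    - [0,0,0]
  rotation:
    - [0,0,0]
    - [0,0,0]
    - [0,0,0]
    - [0,0,0]
    - [0,0,0]
    - [0,0,0]
    - [0,0,0]
    - [0,0,0]
    - [0,0,0]
    - [0,0,0]
    - [0,0,0]
    - [0,0,0]
  jaw: [0.35,0.35,0.35,0.35,0.35,0.35,0.35,0.05,0.05,0.05,0.05,0.05]

```text
time_s: 50.1
tool_pos: [0.5449, 0.0232, 0.2996]
tool_rot: [180.0, -0.1, 2.8]
force: [-0.1, 0.0, 4.2]
grip_width: 0.0084
grasp_force: 45.0
```

```bash
python3 go.py 0.5445 0.0222 0.297 2.8
```

```text
t 50.1 pos [0.5449 0.0232 0.2996] rot [ 1.7997e+02 -8.0000e-02  2.7900e+00] w 0.0084 gf 45.0 F [-0.1  0.   4.2]
shift [-0.0004  0.0009  0.0026] shift in target frame [-0.0004  0.0009  0.0026] rotvec [ 0.0006 -0.0015 -0.0002]
```

>>> send_rows:
  xyz:
    - [0,0,-0.01]
    - [0,0,-0.02]
    - [0,0,-0.025]
    - [0,0,-0.03]
    - [0,0,-0.03]
    - [0,0,-0.025]
    - [0,0,-0.015]
    - [0,0,-0.005]
    - [0,0,0]
  rotation:
    - [0,0,0]
    - [0,0,0]
    - [0,0,0]
    - [0,0,0]
    - [0,0,0]
    - [0,0,0]
    - [0,0,0]
    - [0,0,0]
    - [0,0,-0.019]
  jaw: [0.05,0.05,0.05,0.05,0.05,0.05,0.05,0.05,0.05]

```text
time_s: 51.0
tool_pos: [0.5445, 0.0233, 0.4587]
tool_rot: [180.0, -0.0, 3.9]
force: [-0.1, 0.2, -2.5]
grip_width: 0.009
grasp_force: 45.0
```

```bash
python3 go.py 0.5026 -0.2649 0.459 3.9
```

```text
t 51.0 pos [0.5445 0.0233 0.4587] rot [179.99  -0.     3.94] w 0.009 gf 45.0 F [-0.1  0.2 -2.5]
shift [-0.0616  0.2846 -0.0003] shift in target frame [-0.0614  0.2847 -0.0003] rotvec [ 0.0001 -0.0001  0.0007]
```

>>> send_rows:
  xyz:
    - [-0.0033,0.015,0]
    - [-0.0065,0.03,0]
    - [-0.0088,0.04,0]
    - [-0.0088,0.04,0]
    - [-0.0088,0.04,0]
    - [-0.0088,0.04,0]
    - [-0.008,0.037,0]
    - [-0.0054,0.025,0]
    - [-0.0036,0.0185,0]
    - [0,0,0]
    - [0,0,0]
  rotation:
    - [0,0,0]
    - [0,0,0]
    - [0,0,0]
    - [0,0,0]
    - [0,0,0]
    - [0,0,0]
    - [0,0,0]
    - [0,0,0]
    - [0,0,0]
    - [0,0,0]
    - [0,0,0]
  jaw: [0.05,0.05,0.05,0.05,0.05,0.05,0.05,0.05,0.05,0.05,0.05]

```text
time_s: 52.1
tool_pos: [0.5023, -0.2649, 0.4578]
tool_rot: [-179.9, 0.1, 4.0]
force: [-0.4, 1.1, -1.6]
grip_width: 0.0089
grasp_force: 45.0
```

```bash
python3 go.py 0.5026 -0.2655 0.30 3.9; python3 - <<'E'
from h import *
s=cam("scene");t=cam("top")
for c in(t,s):
    hsv=cv2.cvtColor(cv2.GaussianBlur(c["image"],(3,3),0),cv2.COLOR_BGR2HSV)
    m=cv2.morphologyEx(cv2.inRange(hsv,(0,70,30),(12,255,130)),cv2.MORPH_CLOSE,np.ones((9,9)))
    for b in blobs(m,100):
        ct=max(cv2.findContours(b,cv2.RETR_EXTERNAL,cv2.CHAIN_APPROX_NONE)[0],key=cv2.contourArea)[:,0]
        P=np.array([onz(c,*p,.012)[:2] for p in ct],np.float32)
        if abs(P[:,1].mean()+.29)<.09:print(cv2.minAreaRect(P),P.min(0),P.max(0))
E
```

```text
t 52.1 pos [ 0.5023 -0.2649  0.4578] rot [-1.7988e+02  5.0000e-02  3.9500e+00] w 0.0089 gf 45.0 F [-0.4  1.1 -1.6]
shift [0.0004 0.001  0.1578] shift in target frame [0.0002 0.0007 0.1578] rotvec [-0.0022  0.0009  0.0009]
((0.5028396248817444, -0.2675236463546753), (0.15478257834911346, 0.09193795919418335), 4.614418983459473) [ 0.4245 -0.3183] [ 0.5817 -0.2192]
((0.5062289237976074, -0.2657065987586975), (0.1603865623474121, 0.10385966300964355), 4.29661226272583) [ 0.4246 -0.3213] [ 0.5896 -0.2096]
```

Stand unmoved. Lower the last board.

>>> send_rows:
  xyz:
    - [0,0,0.01]
    - [0,0,0.025]
    - [0,0,0.025]
    - [0,0,0.015]
    - [0,0,0.015]
    - [0,0,0.015]
    - [0,0,0.01]
    - [0,0,0.01]
  rotation:
    - [0,0,0]
    - [0,0,0]
    - [0,0,0]
    - [0,0,0]
    - [0,0,0]
    - [0,0,0]
    - [0,0,0]
    - [0,0,0]
  jaw: [0.05,0.05,0.05,0.05,0.05,0.05,0.05,0.05]

```text
time_s: 53.0
tool_pos: [0.5022, -0.2659, 0.3333]
tool_rot: [180.0, -0.0, 3.9]
force: [0.8, -0.2, -1.0]
grip_width: 0.0088
grasp_force: 45.0
```

>>> send_rows:
  xyz:
    - [0,0,0.012]
    - [0,0,0.01]
    - [0,0,0.006]
    - [0,0,0.003]
    - [0,0,0.0015]
    - [0,0,0]
    - [0,0,0]
  rotation:
    - [0,0,0]
    - [0,0,0]
    - [0,0,0]
    - [0,0,0]
    - [0,0,0]
    - [0,0,0]
    - [0,0,0]
  jaw: [0.05,0.05,0.05,0.05,0.05,0.05,0.05]

```text
time_s: 53.7
tool_pos: [0.5022, -0.2659, 0.3017]
tool_rot: [180.0, -0.0, 3.9]
force: [-0.1, -0.9, -0.9]
grip_width: 0.0085
grasp_force: 45.0
```

>>> send_rows:
  xyz:
    - [0,0,0.0015]
    - [0,0,0.001]
    - [0,0,0]
    - [0,0,0]
    - [0,0,0]
    - [0,0,0]
    - [0,0,0]
    - [0,0,-0.015]
    - [0,0,-0.03]
    - [0,0,-0.035]
    - [0,0,-0.035]
    - [0,0,-0.025]
    - [-0.008,0.02,0]
    - [-0.015,0.04,0]
    - [-0.015,0.04,0]
    - [-0.015,0.04,0]
    - [-0.015,0.04,0]
    - [-0.015,0.04,0]
    - [-0.01,0.02,0]
    - [0,0,0]
  rotation:
    - [0,0,0]
    - [0,0,0]
    - [0,0,0]
    - [0,0,0]
    - [0,0,0]
    - [0,0,0]
    - [0,0,0]
    - [0,0,0]
    - [0,0,0]
    - [0,0,0]
    - [0,0,0]
    - [0,0,0]
    - [0,0,0]
    - [0,0,0]
    - [0,0,0]
    - [0,0,0]
    - [0,0,0]
    - [0,0,0]
    - [0,0,0]
    - [0,0,0]
  jaw: [0.05,0.05,0.05,0.35,0.35,0.35,0.35,0.35,0.35,0.35,0.35,0.35,0.35,0.35,0.35,0.35,0.35,0.35,0.35,0.35]

```text
time_s: 55.7
tool_pos: [0.4222, -0.5159, 0.439]
tool_rot: [179.9, 0.1, 3.5]
force: [-0.2, -0.3, 0.5]
grip_width: 0.0307
grasp_force: 0.0
```

```bash
python3 go.py 0.4 -0.5 0.44 3.9; python3 - <<'E'
from h import *
s=cam("scene");t=cam("top");print(jarS(s),jar(t))
for b in blobs(mask(t,"woodtop"),40):
    v,u=np.nonzero(b)
    if v.mean()>120 and u.mean()>240: print(rect(b,lambda u,v:onz(t,u,v,.15)))
cv2.imwrite("pics/end.png",np.hstack([cv2.resize(s["image"][60:330,120:440],(430,363)),cv2.resize(t["image"][40:300,60:440],(370,363))]))
E
```

```text
t 55.7 pos [ 0.4222 -0.5159  0.439 ] rot [1.7989e+02 9.0000e-02 3.4700e+00] w 0.0307 gf 0.0 F [-0.2 -0.3  0.5]
shift [-0.0212 -0.0172 -0.001 ] shift in target frame [-0.021  -0.0173 -0.001 ] rotvec [ 0.0019  0.0016 -0.0075]
[(array([318.679 , 177.5352]), array([0.4553, 0.1623]), 107)] []
((0.5043216347694397, -0.31860634684562683), (0.21461988985538483, 0.0077844709157943726), 3.9128401279449463)
((0.5011111497879028, -0.2700302004814148), (0.2074720561504364, 0.008659823797643185), 3.9565038681030273)
((0.509536862373352, -0.3661942183971405), (0.18429411947727203, 0.007690635975450277), 4.021286487579346)
```

View pics/end.png

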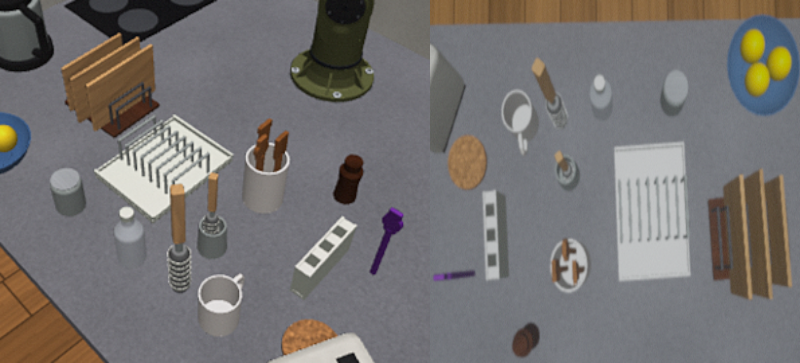

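The final picture shows three boards upright in the stand, three utensils in the jar, the small brush in its cup, and the bystanders in place. Handing in.

```bash
python3 -c "
from cell import env
print(env.sign_off())"
```

```text
the job is handed in; nothing more can be done
None
```

I've handed the job in at about 56 s of the 210 s. The jar was brushed out and the small brush is back head down in its holder, then all three utensils went into the jar handle down. All three boards stand upright and centred in the stand, and nothing else on the counter was disturbed. During brushing the brush once pressed the jar floor at 41 N at the wrist, under the 120 N limit.

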